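# Lay out the probe board for the daily check

### The job

Lay out the probe board for its daily check (left and right as seen from the robot): the beige tile in the middle of the dark mat and square with it, and the metal disc centred on top of the tile. Lay the long steel block on the mat to the left of the tile and the short one to its right, each halfway between the tile and that edge of the mat, centred front to back and parallel to that edge. Stand the probe head upright inside the round grey rest, never letting it fall over, and leave the amber jar where it stands.

Things in the scene. Friction and masses are not known exactly. Their poses are not given: they have to be found in the camera images.
- board: Fixed orange-brown board, 20 mm thick, with a dark mat 150 (x) by 200 (y) mm, its top 23 mm above the bench. Origin: under the centre of the MAT, at bench level. Own x points away from the robot (yaw within 0.2 rad), own y to the robot's left. Board spans x -85 to 130, y +-110 mm; a low metal column foot, 46 mm above the bench, is at x 87 to 123, y +-35. Left or right on the bench.
- rest: Fixed round grey plastic probe rest, an open cup: outer diameter 66 mm, inner diameter 54 mm, rim 18 mm above the bench, inner floor 4 mm above the bench. Origin: centre of its underside. On the other side of the bench from the board.
- tile: Loose beige square ceramic tile, 50 by 50 by 12 mm, 80 g (may vary). Origin: centre of its underside; x and y along its sides.
- disc: Loose plain metal disc, diameter 40 mm, 12 mm thick, 110 g (may vary). Origin: centre of its underside; z is its axis.
- long_block: Loose steel gauge block, the longer of two: 80 (own x) by 20 (own y) by 20 mm, lying flat, 200 g (may vary). Origin: centre of its underside.
- short_block: Loose steel gauge block, the shorter of two: 45 (own x) by 20 (own y) by 20 mm, lying flat, 120 g (may vary). Origin: centre of its underside.
- probe: Loose probe head standing upright, 85 mm tall, 150 g (may vary): black foot of diameter 32 mm up to 18 mm, then a straight barrel of diameter 30 mm (brass, white, black) up to 68 mm, then a steel connector, diameter 24 tapering to 18 mm. Origin: centre of its underside; z is its axis.
- jar: Bystander: closed amber jar, diameter 52 mm, 70 mm tall, beyond the work in the middle. Origin: centre of its underside. Leave it alone.
There are look-alikes about, which are no part of the job. Leave any blue or red look-alike of the short_block alone.

How it is judged:
By the outcome, as a careful person would: the job done as asked, in the order asked, and still so for the second after the job is handed in, with the robot touching nothing.
It also fails if it takes over 112 s, if anything falls off the work surface, if the arm or the gripper's body presses on something with over 40 N, if the wrist force passes 120 N, or if a joint passes its speed limit or range.

### The arm

A 7-joint arm with a two-finger parallel gripper is mounted at the origin on the work surface. World frame = base frame: x ahead of the robot, y to its left, z up, the work surface at z = 0. Lengths are in m, angles in rad, forces in N, time in s.
With the tool pointing down it reaches from about 0.35 to 0.9 m from the base axis. Payload 8.1 kg.
Tool frame: the origin (TCP) lies at the very end of the fingers, on their centre line; the grasp point (between the pads) lies 19 mm behind it (env.hold_point_z is the distance from the TCP to the grasp point, in m); z points along the fingers, y is the line along which they close (so a half turn about z gives the same grasp; the last joint's range is limited). The gripper opens to 85 mm and grips with 20 to 120 N. Pads are 22 mm wide; open, the fingers measure 114 mm over their backs; the gripper's body (76 mm by 85 mm) begins 54 mm behind the grasp point. The pads swing forward as they close: fully open they stand 13 mm farther back than shut.
Start: joints at [1.055, 0.434, 0.025, 1.573, -0.012, 1.134, -0.075], TCP at [0.251, -0.573, 0.231] pointing down, gripper open.
Joint ranges: [-2.62, 2.62], [-0.44, 2.09], [-1.27, 1.32], [0.08, 2.57], [-1.32, 4.46], [0.12, 2], [-2.74, 2.74]. Speed limits (rad/s): [2.22, 2.22, 3.01, 3.01, 3.14, 3.14, 3.14].

### API

Orientations are given as a unit quaternion [x, y, z, w].
In Python, from workcell import env gives the robot as it stands. The module is installed in compiled form; this text tells all that it offers.
- The arm moves only by the tool step_arm, never from a script. Its argument "commands" is a list of rows, each a list of 7 numbers: the opening, from 0 (shut) to 1 (fully open), then the shift along the tool's x, y, z in a scale on which 1.0 is 0.3 m, then the turn, a rotation vector about the tool's x, y, z in a scale on which 1.0 is 2 pi rad. A call has exactly 5 rows; each row is the pose to reach, as a shift and turn from the pose commanded when the call began, along the tool's axes at that moment; what a row does not reach only later rows make up. A row lasts 1/8 s, in which the tool goes at most 62.5 mm and 10.7 degrees, less where a joint would pass 70% of its speed; a pose out of reach is approached as far as the arm can. A call with a gripper value outside its range is refused whole. The fingers move at their own pace and stop on an object; "grip_force" is the grip in N (left out, the last holds). Time passes only in rows, so rows that repeat a pose let the fingers close, or fill a call up. It gives the time, the measured TCP pose, the force, the opening and the grip force at its end, in the units of the state.
- env.sense(): the state, without advancing time (a new reading comes with each control period).
- env.grab_frame(name): name is "scene" or "top"; returns a dict with "img" (420x560x3 uint8, red, green, blue), "range_z" (420x560 float32, m along the optical axis (not along the pixel's ray), 0 where there is no reading), "intrinsics" (3x3 intrinsics, pixels), "k1" (the pictures are not rectified: a ray, as slopes to the right and down, at radius r is drawn at 1 + k1 r^2 times it, then the intrinsics apply), "rvec" (rotation vector, rad) and "tvec" (3), from world to camera coordinates, as OpenCV has them. Camera axes: x right, y down, z forward; pixel columns grow to the right and rows downward; lengths in m; the calibration is good to about 2 mm. A picture is of the moment at which its call begins.
- env.hand_in(): hands the job in; it is judged then, once.
The state is a dict: "time_s": time; "qpos": joint angles; "dq": joint speeds; "joint_torque": joint torques, N m; "tcp_pos": TCP position; "tcp_rot": TCP orientation; "wrist_force": force on the tool from outside, world axes, zero at the start; "wrist_torque": the same for the moment, N m; "grip_width": finger opening in m; "gripper_force": force on a finger pad.
Only numpy, scipy, OpenCV 4.12 (cv2) and the standard library are available. Lean on these libraries where they do the work, as an engineer would, in place of code of your own. Each camera call takes 0.05 s, during which the arm holds its last target. There are 200 camera calls.

## Working session

There is one attempt and no reset: what is moved stays moved. The work goes in short steps, Python scripts to look and compute and a tool call to move; the robot and the scene stay as the last step left them, time stands still between calls to the robot, and variables do not carry over. Pictures are saved under pics/ and viewed, at most 14 in all, crops included, and the job is handed in when it is done.

Besides the shell and the picture viewer there is one more tool, called after "Call:" as name([rows], argument=value, ...), one row to a line, values as JSON. step_arm: Moves the arm, as the interface text tells. Its arguments: {"type":"object","properties":{"commands":{"type":"array"},"grip_force":{"type":"number"}},"required":["commands"]}

```bash
mkdir -p pics
cat > h.py <<'E'
import numpy as np, cv2
from scipy.spatial.transform import Rotation as R
from workcell import env
def grab(n):
    f=env.grab_frame(n); np.savez('%s.npz'%n,**f); return f
def load(n): return dict(np.load('%s.npz'%n))
def ray(f,uv):
    K=np.array(f['intrinsics']);uv=np.atleast_2d(uv).astype(float)
    d=(uv-K[:2,2])/[K[0,0],K[1,1]]; s=d.copy()
    for _ in range(20): s=d/(1+float(f['k1'])*(s**2).sum(1,keepdims=True))
    Rm=cv2.Rodrigues(np.array(f['rvec'],float))[0]; t=np.array(f['tvec'],float).ravel()
    return -Rm.T@t, np.c_[s,np.ones(len(s))]@Rm, s
def onplane(f,uv,z):
    o,d,_=ray(f,uv); return o+d*((z-o[2])/d[:,2])[:,None]
def pts(f):
    h,w=f['range_z'].shape; v,u=np.mgrid[:h,:w]
    o,d,_=ray(f,np.c_[u.ravel(),v.ravel()])
    return (o+d*f['range_z'].ravel()[:,None]).reshape(h,w,3)
def save(img,name): cv2.imwrite('pics/'+name,cv2.cvtColor(img,cv2.COLOR_RGB2BGR))
E
python3 - <<'E'
from h import *
for n in ('scene','top'):
    f=grab(n); save(f['img'],n+'1.png'); print(n,f['k1'],ray(f,[[280,210]])[:2],f['intrinsics'][0])
s=env.sense();print(s['time_s'],s['tcp_pos'],s['tcp_rot'],s['grip_width'],env.hold_point_z)
E
```

```text
scene -0.05870256571792714 (array([ 1.19362287, -0.24823328,  0.85730141]), array([[-0.61848403,  0.25134841, -0.74463944]])) [380.05426053   0.         281.49775592]
top 0.015328067367796015 (array([0.40398182, 0.00566518, 0.97997721]), array([[ 0.12726049, -0.03654341, -0.99146118]])) [426.58282886   0.         270.42363912]
0.1 [ 0.25047184 -0.57213682  0.23061915] [ 9.78785623e-01  2.04885892e-01 -2.14500922e-04 -6.54877428e-04] 0.08542693780432467 0.0187
```

View pics/scene1.png

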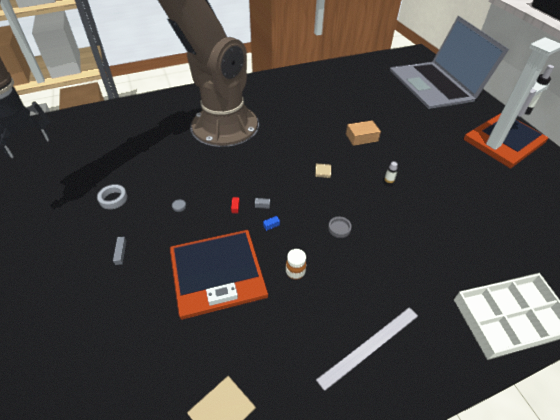

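View pics/top1.png

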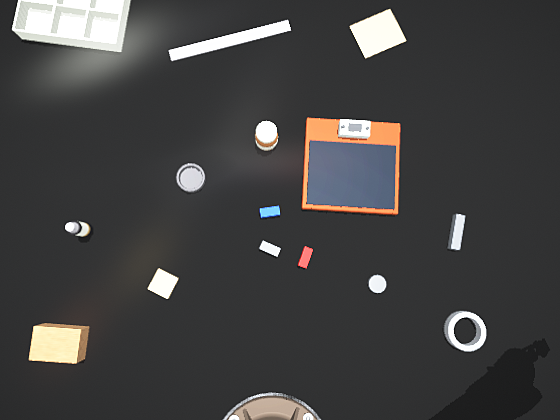

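The top view (up = +x, left = +y) shows these candidates:
- **Tile:** small beige square at (163,283). The larger beige card at (378,33) and the wooden box at (58,343) are not it.
- **Disc:** (377,284).
- **Long block:** (457,232).
- **Short block:** grey one at (270,248), with look-alikes in blue (270,212) and red (305,257).
- **Rest:** grey cup at (190,178), on the other side from the board. The light ring at (466,331) is not it.
- **Probe:** (78,229).
- **Jar:** (266,135).
- **Mat:** centre about (351,175).

Next I measure them and check the choice with a close crop.

```bash
cat >> h.py <<'E'
def blob(f,seed,z,pred,r=45):
    """largest component near seed of pred(img); contour cast on plane z"""
    m=pred(f['img'].astype(int)).astype(np.uint8)
    k=np.zeros_like(m); u,v=seed; k[max(0,v-r):v+r,max(0,u-r):u+r]=1; m*=k
    n,l,st,c=cv2.connectedComponentsWithStats(m); i=1+np.argmax(st[1:,4])
    cs=max(cv2.findContours((l==i).astype(np.uint8),0,cv2.CHAIN_APPROX_NONE)[0],key=len)[:,0]
    return onplane(f,cs,z),l==i,c[i]
def rect(P):
    (c,s,a)=cv2.minAreaRect((P[:,:2]*1000).astype(np.float32)); 
    if s[0]<s[1]: s=s[::-1]; a+=90
    a=(a+90)%180-90
    return np.round(c,1),np.round(s,1),round(a,1)
bright=lambda t:(lambda g:g.min(2)>t)
E
python3 - <<'E'
from h import *
f=load('top');X=pts(f)
def rep(nm,seed,z,pred,r=25):
    P,m,c=blob(f,seed,z,pred,r); q=X[m]; print(nm,*rect(P),'pix',c.round(1),'n',m.sum(),'depth z med/max',np.median(q[:,2]).round(4),np.percentile(q[:,2],95).round(4)); return P
rep('tile',(163,283),.012,bright(110))
P=rep('disc',(377,284),.012,bright(110));print(cv2.minEnclosingCircle((P[:,:2]*1000).astype(np.float32)))
rep('long',(457,232),.02,bright(90))
rep('short',(270,248),.02,bright(90),15)
P=rep('rest',(190,178),.018,bright(60),25);print(cv2.minEnclosingCircle((P[:,:2]*1000).astype(np.float32)))
rep('boardmat',(351,175),.023,lambda g:(g[...,2]-g[...,0]>8)&(g[...,2]<110),60)
rep('board',(351,165),.020,lambda g:(g[...,0]-g[...,2]>60)&(g[...,0]>120),60)
P=rep('jar top',(266,128),.07,bright(110),20)
P=rep('probe',(78,229),.068,bright(60),22)
for s in [(163,283),(377,284),(457,232),(270,248),(351,175),(190,178),(300,300),(73,227)]: print(s,X[s[1],s[0]].round(4))
a=cv2.resize(f['img'][190:310,230:330],None,fx=4,fy=4,interpolation=0);b=cv2.resize(f['img'][190:270,40:120],None,fx=5,fy=5,interpolation=0)
can=np.zeros((480,800,3),np.uint8);can[:,:400]=a;can[:400,400:]=b;save(can,'crop.png')
E
```

```text
tile [369.6 235.7] [51.9 51.4] 62.7 pix [162.5 283.1] n 553 depth z med/max 0.012 0.0151
disc [ 358.  -244.2] [38.3 37.5] 88.8 pix [377.  283.5] n 259 depth z med/max 0.0119 0.0152
((357.98199462890625, -243.161376953125), 20.50196647644043)
long [ 470.9 -427. ] [82.  27.7] -13.7 pix [456.7 231.5] n 415 depth z med/max 0.0196 0.0226
short [441.6  -4.3] [45.5 21.6] 64.9 pix [269.6 248.1] n 199 depth z med/max 0.0199 0.0228
rest [607.4 172.9] [69.5 66.2] 44.1 pix [190.4 177.3] n 708 depth z med/max 0.0062 0.0204
((607.1547241210938, 173.66929626464844), 35.165077209472656)
boardmat [ 717.9 -293.4] [93.5 42.9] 47.1 pix [392.  126.8] n 56 depth z med/max 0.0005 0.0036
board [ 628.8 -196.6] [221.  216.4] 85.2 pix [350.7 155.1] n 2668 depth z med/max 0.0205 0.0237
jar top [695.9  -1.3] [49.4 49. ] -45.3 pix [265.9 131.6] n 400 depth z med/max 0.0702 0.0732
probe [491.7 404.5] [52.8 31.6] 74.8 pix [ 77.3 228. ] n 283 depth z med/max 0.066 0.0869
(163, 283) [0.3696 0.2344 0.013 ]
(377, 284) [ 0.3567 -0.2437  0.0097]
(457, 232) [ 0.4693 -0.4294  0.0173]
(270, 248) [ 0.4417 -0.0052  0.0211]
(351, 175) [ 0.6036 -0.1935  0.0267]
(190, 178) [0.6087 0.1772 0.0029]
(300, 300) [0.404  0.0057 0.98  ]
(73, 227) [0.4917 0.4049 0.0864]
```

View pics/crop.png

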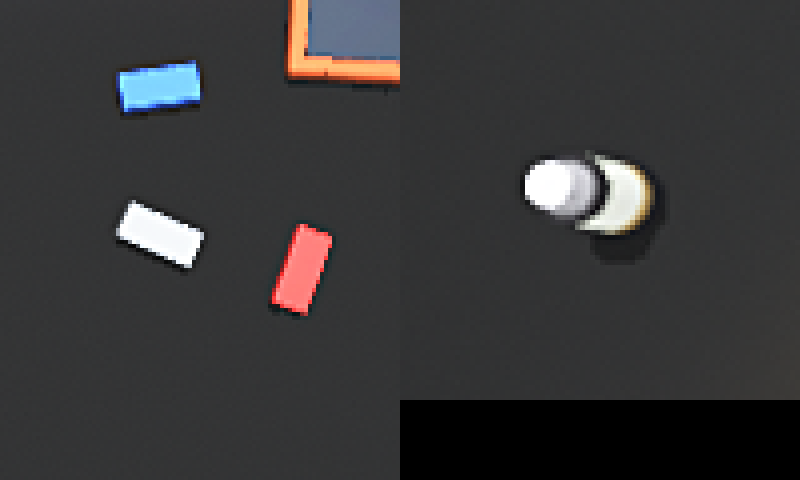

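The crop shows the grey short block, distinct from the blue and red look-alikes, and the upright probe with its connector top at about (73,227). One more measurement follows, for the mat, long block and probe, cross-checked with the scene camera.

```bash
cat >> h.py <<'E'
def mat(f,seed,r=70,z=.02):
    g=f['img'].astype(int); o=((g[...,0]-g[...,2]>50)&(g[...,0]>90)).astype(np.uint8)
    k=np.zeros_like(o);u,v=seed;k[v-r:v+r,u-r:u+r]=1;o*=k
    n,l,st,c=cv2.connectedComponentsWithStats(o);o=(l==1+np.argmax(st[1:,4])).astype(np.uint8)
    cs,h=cv2.findContours(o,cv2.RETR_CCOMP,cv2.CHAIN_APPROX_NONE)
    outer=max((c for c,q in zip(cs,h[0]) if q[3]<0),key=cv2.contourArea)[:,0]
    hole=max((c for c,q in zip(cs,h[0]) if q[3]>=0),key=cv2.contourArea)[:,0]
    return onplane(f,outer,.02),onplane(f,hole,.022)
E
python3 - <<'E'
from h import *
f=load('top');s=load('scene');X=pts(f)
for n,g,sd in(('top',f,(351,165)),('scene',s,(218,273))):
    o,h=mat(g,sd);print(n,'outer',*rect(o),'hole',*rect(h))
    # hole edges in world: percentile sides
    np.save(n+'hole.npy',h)
g=f['img'].astype(int).sum(2)
print('long gray row',f['img'][232,444:470].mean(1).round())
m=bright(60)(f['img'].astype(int))
def sel(x0,x1,y0,y1,z0,z1): 
    k=(X[...,0]>x0)&(X[...,0]<x1)&(X[...,1]>y0)&(X[...,1]<y1)&(X[...,2]>z0)&(X[...,2]<z1); return k
for nm,b,zt in(('long',(.42,.52,-.46,-.39,.014,.03),.02),('short',(.40,.48,-.04,.03,.014,.03),.02)):
    k=sel(*b).astype(np.uint8);k=cv2.morphologyEx(k,cv2.MORPH_OPEN,np.ones((2,2)));v,u=np.nonzero(k);print(nm,*rect(onplane(f,np.c_[u,v],zt)),k.sum())
k=sel(.45,.53,.36,.45,.08,.095);v,u=np.nonzero(k);print('probe top',*rect(onplane(f,np.c_[u,v],.085)))
k=sel(.45,.53,.36,.45,.02,.06);v,u=np.nonzero(k);print('probe low',X[k].min(0),X[k].max(0))
for nm,sd,z,t,r in(('tile',(323,171),.012,110,14),('disc',(179,205),.012,70,14),('long',(119,250),.02,70,22),('short',(262,203),.02,70,12)):
    P,m,c=blob(s,sd,z,bright(t),r);Y=pts(s)
    print('scene',nm,*rect(P),m.sum())
    mm=m&(Y[...,2]>z-.005);v,u=np.nonzero(mm);print('   top',*rect(onplane(s,np.c_[u,v],z)),mm.sum())
E
```

```text
top outer [ 628.2 -196.3] [221.5 217.7] 85.2 hole [ 606.7 -194.8] [204.7 154. ] 85.2
scene outer [ 635.4 -196.6] [224.  220.5] -4.8 hole [ 631.9 -195.7] [204.2 203.2] 85.2
long gray row [ 52.  51.  52.  51.  50.  51.  96. 113.  97. 193. 243. 241. 239. 237.
 237. 238. 239. 251. 213.  34.  46.  50.  51.  52.  52.  51.]
long [ 467.1 -430.4] [80.7 24.8] -13.6 376
short [438.1  -6.6] [44.3 19.9] 64.9 177
probe top [492.  411.9] [20.6 16.7] 88.8
probe low [0.47711032 0.39692098 0.02009465] [0.50650769 0.4154047  0.0596125 ]
scene tile [374.9 235. ] [58.1 47. ] -26.3 172
   top [375.8 234.5] [55.3 47. ] -26.3 154
scene disc [ 364.1 -242. ] [49.4 39.1] -10.7 135
   top [ 361.9 -241.8] [38.4 33. ] -11.8 94
scene long [ 479.3 -428.2] [92.6 24.3] -13.7 234
   top [ 474.1 -427.3] [81.8 22.8] -14.5 195
scene short [450.6  -5.4] [42.8 37. ] 69.4 143
   top [446.8  -4. ] [42.7 28.9] 69.4 88
```

```bash
cat >> h.py <<'E'
def down(yaw): return R.from_euler('z',yaw,degrees=True)*R.from_rotvec([np.pi,0,0])
def plan(*tg,start=None):
    """each target (x,y,z,yaw deg): prints tool-frame shift+turn per call, chained with rounding"""
    s=env.sense(); p=np.array(s['tcp_pos']); r=R.from_quat(s['tcp_rot'])
    e=r.as_matrix(); print('at',p.round(4),'yaw',np.degrees(np.arctan2(e[1,0],e[0,0])).round(2),'tilt',np.degrees(np.arccos(-e[2,2])).round(2))
    if start is not None: p,r=np.array(start[:3]),down(start[3])
    for t in tg:
        q=down(t[3]); d=np.round(r.inv().apply(np.array(t[:3])-p),3); w=np.round((r.inv()*q).as_rotvec(),3)
        print(t,'->',d.tolist(),w.tolist(),'len',np.linalg.norm(d).round(3),'deg',np.degrees(np.linalg.norm(w)).round(1))
        p=p+r.apply(d); r=r*R.from_rotvec(w)
E
python3 - <<'E'
from h import *
f=load('top')
for t in(130,160,180): P,m,c=blob(f,(457,232),.02,bright(t),25);print(t,*rect(P),m.sum())
for t in(130,180): P,m,c=blob(f,(270,248),.02,bright(t),15);print(t,*rect(P),m.sum())
for t in(80,150): P,m,c=blob(f,(163,283),.012,bright(t),25);print(t,*rect(P),m.sum())
plan((.40,-.35,.2,40),(.47,-.08,.2,80),(.45,.17,.2,122),(.3696,.2357,.06,152.7))
E
```

```text
130 [ 470.3 -429.9] [80.8 21.2] -13.5 337
160 [ 470.5 -429.9] [80.5 20.5] -13.7 326
180 [ 470.4 -429.9] [80.5 20.4] -13.7 323
130 [441.6  -4.2] [45.3 21.4] 65.2 196
180 [441.4  -4.3] [44.2 20.2] 65.3 180
80 [369.9 235.1] [52.8 52.3] 62.8 567
150 [369.2 235.5] [51.4 50.4] -28.1 535
at [ 0.2505 -0.5721  0.2306] yaw 23.65 tilt 0.08
(0.4, -0.35, 0.2, 40) -> [0.226, -0.143, 0.031] [-0.001, -0.0, -0.285] len 0.269 deg 16.3
(0.47, -0.08, 0.2, 80) -> [0.227, -0.162, -0.0] [-0.0, -0.0, -0.699] len 0.279 deg 40.0
(0.45, 0.17, 0.2, 122) -> [0.243, -0.063, -0.0] [-0.0, -0.0, -0.733] len 0.251 deg 42.0
(0.3696, 0.2357, 0.06, 152.7) -> [0.099, -0.033, 0.14] [0.0, -0.0, -0.535] len 0.175 deg 30.7
```

The manual's scale: shifts go in shares of 0.3 m and turns go in shares of 2 pi rad. Converting my numbers, 0.226 m / 0.3 = 0.7533, -0.143 m / 0.3 = -0.4767, -0.285 rad / 6.2832 = -0.0454.

Call:
step_arm([
  [1,0.7533,-0.4767,0.1033,-0.0002,0,-0.0454],
  [1,0.7533,-0.4767,0.1033,-0.0002,0,-0.0454],
  [1,0.7533,-0.4767,0.1033,-0.0002,0,-0.0454],
  [1,0.7533,-0.4767,0.1033,-0.0002,0,-0.0454],
  [1,0.7533,-0.4767,0.1033,-0.0002,0,-0.0454],
], grip_force=40)

```text
time_s: 0.72
tcp_pos: [0.4026, -0.3464, 0.1998]
tcp_rot: [0.939, 0.345, 0.0, -0.0]
wrist_force: [0.2, 0.0, 0.0]
grip_width: 0.0855
gripper_force: 0.0
```

Converted, 0.227 m / 0.3 = 0.7567, -0.162 m / 0.3 = -0.54, -0.699 rad / 6.2832 = -0.1112.

Call:
step_arm([
  [1,0.7567,-0.54,0,0,0,-0.1112],
  [1,0.7567,-0.54,0,0,0,-0.1112],
  [1,0.7567,-0.54,0,0,0,-0.1112],
  [1,0.7567,-0.54,0,0,0,-0.1112],
  [1,0.7567,-0.54,0,0,0,-0.1112],
])

```text
time_s: 1.35
tcp_pos: [0.4706, -0.0771, 0.2002]
tcp_rot: [0.764, 0.645, 0.0, 0.0]
wrist_force: [0.3, -1.1, -0.6]
grip_width: 0.0854
gripper_force: 0.0
```

Converted, 0.243 m / 0.3 = 0.81, -0.063 m / 0.3 = -0.21, -0.733 rad / 6.2832 = -0.1167.

Call:
step_arm([
  [1,0.81,-0.21,0,0,0,-0.1167],
  [1,0.81,-0.21,0,0,0,-0.1167],
  [1,0.81,-0.21,0,0,0,-0.1167],
  [1,0.81,-0.21,0,0,0,-0.1167],
  [1,0.81,-0.21,0,0,0,-0.1167],
])

```text
time_s: 1.98
tcp_pos: [0.449, 0.1746, 0.2001]
tcp_rot: [0.48, 0.877, 0.001, -0.0]
wrist_force: [0.8, -2.0, -0.0]
grip_width: 0.0854
gripper_force: 0.0
```

Converted, 0.14 m / 0.3 = 0.4667, 0.099 m / 0.3 = 0.33, -0.535 rad / 6.2832 = -0.0851.

Call:
step_arm([
  [1,0.33,-0.11,0.4667,0,0,-0.0851],
  [1,0.33,-0.11,0.4667,0,0,-0.0851],
  [1,0.33,-0.11,0.4667,0,0,-0.0851],
  [1,0.33,-0.11,0.4667,0,0,-0.0851],
  [1,0.33,-0.11,0.4667,0,0,-0.0851],
])

```text
time_s: 2.6
tcp_pos: [0.3706, 0.2349, 0.06]
tcp_rot: [0.238, 0.971, -0.001, 0.0]
wrist_force: [0.6, -0.6, -0.3]
grip_width: 0.0855
gripper_force: 0.0
```

Converted, 0.057 m / 0.3 = 0.19, 0.05 m / 0.3 = 0.1667.

Call:
step_arm([
  [1,0,0,0.1667,0,0,0],
  [1,0,0,0.19,0,0,0],
  [1,0,0,0.19,0,0,0],
  [0.3,0,0,0.19,0,0,0],
  [0.3,0,0,0.19,0,0,0],
], grip_force=20)

```text
time_s: 3.22
tcp_pos: [0.3707, 0.2359, 0.0038]
tcp_rot: [0.236, 0.972, 0.0, 0.001]
wrist_force: [0.1, 0.6, 0.5]
grip_width: 0.0511
gripper_force: 0.0
```

Call:
step_arm([
  [0.3,0,0,0,0,0,0],
  [0.3,0,0,0,0,0,0],
  [0.3,0,0,0,0,0,0],
  [0.3,0,0,0,0,0,0],
  [0.3,0,0,0,0,0,0],
])

```text
time_s: 3.85
tcp_pos: [0.3706, 0.2358, 0.0039]
tcp_rot: [0.236, 0.972, 0.0, 0.001]
wrist_force: [-1.7, -2.4, 9.9]
grip_width: 0.0495
gripper_force: 19.4
```

Converted, 0.54 rad / 6.2832 = 0.0859.

Call:
step_arm([
  [1,0,0,0,0,0,0],
  [1,0,0,0,0,0,0],
  [1,0,0,0,0,0,0.0286],
  [1,0,0,0,0,0,0.0573],
  [1,0,0,0,0,0,0.0859],
])

```text
time_s: 4.47
tcp_pos: [0.3699, 0.2356, 0.0028]
tcp_rot: [0.489, 0.872, -0.0, 0.0]
wrist_force: [-0.5, -0.0, 0.1]
grip_width: 0.0852
gripper_force: 0.0
```

Converted, 0.9 rad / 6.2832 = 0.1432.

Call:
step_arm([
  [1,0,0,0,0,0,0.0286],
  [1,0,0,0,0,0,0.0573],
  [1,0,0,0,0,0,0.0859],
  [1,0,0,0,0,0,0.1146],
  [1,0,0,0,0,0,0.1432],
])

```text
time_s: 5.1
tcp_pos: [0.3699, 0.2357, 0.0028]
tcp_rot: [0.82, 0.572, -0.0, 0.0]
wrist_force: [-1.5, -0.3, 1.0]
grip_width: 0.0855
gripper_force: 0.0
```

Converted, 0.131 rad / 6.2832 = 0.0208.

Call:
step_arm([
  [1,0,0,0,0,0,0.0208],
  [0.3,0,0,0,0,0,0.0208],
  [0.3,0,0,0,0,0,0.0208],
  [0.3,0,0,0,0,0,0.0208],
  [0.3,0,0,0,0,0,0.0208],
], grip_force=50)

```text
time_s: 5.72
tcp_pos: [0.3699, 0.2356, 0.0032]
tcp_rot: [0.854, 0.521, 0.0, 0.0]
wrist_force: [-2.0, -0.4, 8.4]
grip_width: 0.0483
gripper_force: 50.1
```

Converted, -0.06 m / 0.3 = -0.2, -0.02 m / 0.3 = -0.0667.

Call:
step_arm([
  [0.3,0,0,0,0,0,0],
  [0.3,0,0,0,0,0,0],
  [0.3,0,0,0,0,0,0],
  [0.3,0,0,-0.0667,0,0,0],
  [0.3,0,0,-0.2,0,0,0],
])

```text
time_s: 6.35
tcp_pos: [0.3689, 0.2348, 0.0624]
tcp_rot: [0.854, 0.521, -0.002, 0.001]
wrist_force: [1.1, -0.2, -1.1]
grip_width: 0.0482
gripper_force: 52.7
```

Run:
```python
from h import *
s=env.sense();print(s['grip_width'],s['gripper_force'])
b=R.from_euler('z',-4.8,degrees=True)
plan((.45,.10,.12,70),(.60,-.1,.12,85.2),(.6065,-.1948,.06,85.2),(.6065,-.1948,.028,85.2))
f=grab('scene');save(cv2.resize(f['img'][110:310,120:400],None,fx=2,fy=2),'s2.png')
```

```text
0.04821041795607232 52.689714431762695
at [0.3689 0.2348 0.0624] yaw 62.8 tilt 0.21
(0.45, 0.1, 0.12, 70) -> [-0.083, 0.134, -0.057] [-0.001, 0.004, -0.126] len 0.168 deg 7.2
(0.6, -0.1, 0.12, 85.2) -> [-0.137, 0.209, -0.0] [0.0, -0.0, -0.265] len 0.25 deg 15.2
(0.6065, -0.1948, 0.06, 85.2) -> [-0.094, 0.015, 0.06] [0.0, -0.0, -0.0] len 0.113 deg 0.0
(0.6065, -0.1948, 0.028, 85.2) -> [0.0, -0.0, 0.032] [0.0, -0.0, -0.0] len 0.032 deg 0.0
```

View pics/s2.png

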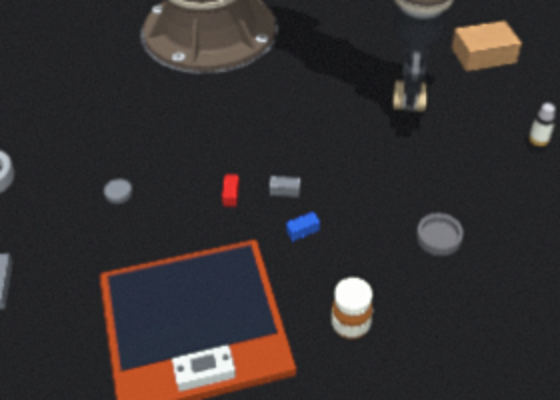

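The tile is held in the gripper at (410,95) in the crop, and nothing else has moved.

Converted, 0.134 m / 0.3 = 0.4467, -0.083 m / 0.3 = -0.2767, -0.001 rad / 6.2832 = -0.0002.

Call:
step_arm([
  [0.3,-0.2767,0.4467,-0.19,-0.0002,0.0006,-0.0201],
  [0.3,-0.2767,0.4467,-0.19,-0.0002,0.0006,-0.0201],
  [0.3,-0.2767,0.4467,-0.19,-0.0002,0.0006,-0.0201],
  [0.3,-0.2767,0.4467,-0.19,-0.0002,0.0006,-0.0201],
  [0.3,-0.2767,0.4467,-0.19,-0.0002,0.0006,-0.0201],
])

```text
time_s: 7.02
tcp_pos: [0.4502, 0.1007, 0.1196]
tcp_rot: [0.819, 0.573, 0.002, -0.0]
wrist_force: [-0.3, 0.5, -0.8]
grip_width: 0.0482
gripper_force: 52.7
```

Converted, 0.209 m / 0.3 = 0.6967, -0.137 m / 0.3 = -0.4567, -0.265 rad / 6.2832 = -0.0422.

Call:
step_arm([
  [0.3,-0.4567,0.6967,0,0,0,-0.0422],
  [0.3,-0.4567,0.6967,0,0,0,-0.0422],
  [0.3,-0.4567,0.6967,0,0,0,-0.0422],
  [0.3,-0.4567,0.6967,0,0,0,-0.0422],
  [0.3,-0.4567,0.6967,0,0,0,-0.0422],
])

```text
time_s: 7.65
tcp_pos: [0.6013, -0.1037, 0.1187]
tcp_rot: [0.738, 0.675, 0.001, 0.001]
wrist_force: [-0.4, 1.2, -1.5]
grip_width: 0.0482
gripper_force: 52.7
```

Converted, -0.094 m / 0.3 = -0.3133, 0.06 m / 0.3 = 0.2.

Call:
step_arm([
  [0.3,-0.1667,0.0267,0.1,0,0,0],
  [0.3,-0.3133,0.05,0.2,0,0,0],
  [0.3,-0.3133,0.05,0.2,0,0,0],
  [0.3,-0.3133,0.05,0.2,0,0,0],
  [0.3,-0.3133,0.05,0.2,0,0,0],
])

```text
time_s: 8.28
tcp_pos: [0.6077, -0.192, 0.0604]
tcp_rot: [0.736, 0.677, 0.003, 0.0]
wrist_force: [0.4, 0.7, -0.6]
grip_width: 0.0485
gripper_force: 52.7
```

Run:
```python
from h import *
plan((.6065,-.1948,.027,85.2))
```

```text
at [ 0.6077 -0.192   0.0604] yaw 85.27 tilt 0.3
(0.6065, -0.1948, 0.027, 85.2) -> [-0.003, -0.001, 0.033] [0.004, -0.004, 0.001] len 0.033 deg 0.3
```

Converted, 0.033 m / 0.3 = 0.11, -0.003 m / 0.3 = -0.01, -0.004 rad / 6.2832 = -0.0006.

Call:
step_arm([
  [0.3,-0.01,-0.0033,0.0667,0.0006,-0.0006,0],
  [0.3,-0.01,-0.0033,0.11,0.0006,-0.0006,0],
  [0.3,-0.01,-0.0033,0.11,0.0006,-0.0006,0],
  [0.3,-0.01,-0.0033,0.11,0.0006,-0.0006,0],
  [0.3,-0.01,-0.0033,0.11,0.0006,-0.0006,0],
])

```text
time_s: 8.9
tcp_pos: [0.6056, -0.1976, 0.0263]
tcp_rot: [0.737, 0.676, -0.001, -0.0]
wrist_force: [-0.5, -0.2, -1.8]
grip_width: 0.0481
gripper_force: 57.0
```

Run:
```python
from h import *
plan((.6065,-.1948,.0265,85.2)); print(env.sense()['wrist_force'])
```

```text
at [ 0.6056 -0.1976  0.0263] yaw 85.07 tilt 0.12
(0.6065, -0.1948, 0.0265, 85.2) -> [0.003, 0.001, -0.0] [-0.002, 0.001, -0.002] len 0.003 deg 0.2
[-0.54847362 -0.17724927 -1.81763243]
```

Converted, 0.003 m / 0.3 = 0.01, 0.001 m / 0.3 = 0.0033, -0.002 rad / 6.2832 = -0.0003.

Call:
step_arm([
  [0.3,0.01,0.0033,0,-0.0003,0.0002,-0.0003],
  [0.3,0.01,0.0033,0,-0.0003,0.0002,-0.0003],
  [0.3,0.01,0.0033,0,-0.0003,0.0002,-0.0003],
  [0.3,0.01,0.0033,0,-0.0003,0.0002,-0.0003],
  [0.3,0.01,0.0033,0,-0.0003,0.0002,-0.0003],
])

```text
time_s: 9.52
tcp_pos: [0.607, -0.1949, 0.0267]
tcp_rot: [0.736, 0.677, 0.0, 0.0]
wrist_force: [-0.6, -0.2, -1.0]
grip_width: 0.0481
gripper_force: 57.0
```

Call:
step_arm([
  [0.3,0,0,0,0,0,0],
  [0.3,0,0,0,0,0,0],
  [0.3,0,0,0,0,0,0],
  [0.3,0,0,0,0,0,0],
  [0.3,0,0,0,0,0,0],
])

```text
time_s: 10.15
tcp_pos: [0.6071, -0.1948, 0.0267]
tcp_rot: [0.736, 0.677, 0.0, 0.0]
wrist_force: [0.4, -0.0, -1.6]
grip_width: 0.0478
gripper_force: 57.0
```

Run:
```python
from h import *
plan((.6065,-.1948,.0265,85.2)); print(env.sense()['wrist_force'])
f=grab('top');o,h=mat(f,(351,165));print('mat',*rect(h));f=grab('top');plan()
```

```text
at [ 0.6071 -0.1948  0.0267] yaw 85.18 tilt 0.05
(0.6065, -0.1948, 0.0265, 85.2) -> [-0.0, -0.001, 0.0] [0.001, 0.0, -0.0] len 0.001 deg 0.1
[ 0.43474498 -0.01500485 -1.55882302]Traceback (most recent call last):
  File "<stdin>", line 3, in <module>
  File "h.py", line 39, in mat
    hole=max((c for c,q in zip(cs,h[0]) if q[3]>=0),key=cv2.contourArea)[:,0]
         ~~~^^^^^^^^^^^^^^^^^^^^^^^^^^^^^^^^^^^^^^^^^^^^^^^^^^^^^^^^^^^^
ValueError: max() iterable argument is empty
```

Converted, 0.001 m / 0.3 = 0.0033.

Call:
step_arm([
  [0.3,0,0,0.0033,0,0,0],
  [0.3,0,0,0.0033,0,0,0],
  [0.8,0,0,0.0033,0,0,0],
  [0.8,0,0,0.0033,0,0,0],
  [0.8,0,0,0.0033,0,0,0],
])

```text
time_s: 10.82
tcp_pos: [0.6071, -0.1948, 0.0258]
tcp_rot: [0.736, 0.677, 0.0, 0.0]
wrist_force: [0.4, -0.0, 0.4]
grip_width: 0.0681
gripper_force: 0.0
```

Converted, 0.15 m / 0.3 = 0.5, -0.12 m / 0.3 = -0.4.

Call:
step_arm([
  [0.8,0,0,-0.0667,0,0,0],
  [1,0,0,-0.2,0,0,0],
  [1,0,0.1667,-0.3333,0,0,0],
  [1,0,0.3333,-0.4,0,0,0],
  [1,0,0.5,-0.4,0,0,0],
])

```text
time_s: 11.45
tcp_pos: [0.7595, -0.2078, 0.1512]
tcp_rot: [0.736, 0.677, 0.002, 0.003]
wrist_force: [-0.0, -0.2, -0.2]
grip_width: 0.085
gripper_force: 0.0
```

Run:
```python
from h import *
plan()
f=grab('scene');save(cv2.resize(f['img'][210:330,140:300],None,fx=4,fy=4),'s3.png')
f=grab('top');save(cv2.resize(f['img'][100:310,260:480],None,fx=2,fy=2),'t3.png')
```

```text
at [ 0.7595 -0.2078  0.1512] yaw 85.16 tilt 0.42
```

View pics/t3.png

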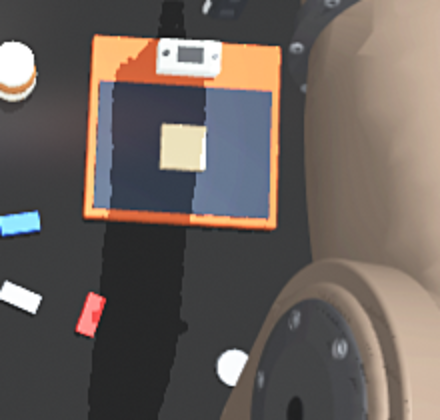

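The top crop shows the tile lying on the mat at (183,147), close to the centre and square. I now measure its offset and plan the disc.

```bash
cat >> h.py <<'E'
M=np.array([606.6,-194.8]); Mb=R.from_euler('z',-4.8,degrees=True).as_matrix()[:2,:2]
def inmat(c): return (Mb.T@(np.array(c)-M)).round(1)
def fr(x,y): return (Mb@[x,y]+M)/1000
E
python3 - <<'E'
from h import *
f=load('top')
try:
    o,h=mat(f,(351,165));print('mat',*rect(h),*rect(o))
except Exception as e: print(e)
P,m,c=blob(f,(351,174),.035,lambda g:(g[...,0]>g[...,2]+5)&(g.min(2)>70),20);r=rect(P);print('tile',*r,inmat(r[0]),c)
plan((.55,-.24,.15,85.2),(.3575,-.2442,.05,85.2),(.3575,-.2442,.004,85.2))
E
```

```text
mat [ 606.8 -195.1] [204.2 154.3] 85.2 [ 627.9 -196.4] [222.1 218.3] 85.2
tile [ 606.3 -191.9] [54.8 50. ] -2.8 [-0.5  2.9] [350.15587045 173.13562753]
at [ 0.7605 -0.2063  0.1466] yaw 85.26 tilt 0.25
(0.55, -0.24, 0.15, 85.2) -> [-0.051, -0.207, -0.004] [0.004, -0.001, 0.001] len 0.213 deg 0.2
(0.3575, -0.2442, 0.05, 85.2) -> [-0.02, -0.191, 0.1] [0.0, 0.0, 0.0] len 0.217 deg 0.0
(0.3575, -0.2442, 0.004, 85.2) -> [-0.0, -0.0, 0.046] [0.0, 0.0, 0.0] len 0.046 deg 0.0
```

Converted, -0.207 m / 0.3 = -0.69, -0.051 m / 0.3 = -0.17, 0.004 rad / 6.2832 = 0.0006.

Call:
step_arm([
  [1,-0.17,-0.69,-0.0133,0.0006,-0.0002,0.0002],
  [1,-0.17,-0.69,-0.0133,0.0006,-0.0002,0.0002],
  [1,-0.17,-0.69,-0.0133,0.0006,-0.0002,0.0002],
  [1,-0.17,-0.69,-0.0133,0.0006,-0.0002,0.0002],
  [1,-0.17,-0.69,-0.0133,0.0006,-0.0002,0.0002],
])

```text
time_s: 12.18
tcp_pos: [0.5435, -0.242, 0.1513]
tcp_rot: [0.737, 0.675, -0.002, -0.0]
wrist_force: [0.8, -1.3, -0.6]
grip_width: 0.0854
gripper_force: 0.0
```

Converted, -0.191 m / 0.3 = -0.6367, 0.1 m / 0.3 = 0.3333.

Call:
step_arm([
  [1,-0.0667,-0.6367,0.3333,0,0,0],
  [1,-0.0667,-0.6367,0.3333,0,0,0],
  [1,-0.0667,-0.6367,0.3333,0,0,0],
  [1,-0.0667,-0.6367,0.3333,0,0,0],
  [1,-0.0667,-0.6367,0.3333,0,0,0],
])

```text
time_s: 12.8
tcp_pos: [0.3518, -0.2443, 0.05]
tcp_rot: [0.737, 0.676, -0.002, -0.002]
wrist_force: [0.5, -0.0, 0.2]
grip_width: 0.0855
gripper_force: 0.0
```

Converted, 0.047 m / 0.3 = 0.1567, 0.03 m / 0.3 = 0.1.

Call:
step_arm([
  [1,0,0,0,0,0,0],
  [1,0,0,0.1,0,0,0],
  [1,0,0,0.1567,0,0,0],
  [1,0,0,0.1567,0,0,0],
  [0.3,0,0,0.1567,0,0,0],
], grip_force=20)

```text
time_s: 13.42
tcp_pos: [0.3548, -0.2448, 0.004]
tcp_rot: [0.736, 0.677, -0.001, -0.0]
wrist_force: [0.3, 0.1, -0.6]
grip_width: 0.0691
gripper_force: 0.0
```

Call:
step_arm([
  [0.3,0,0,0,0,0,0],
  [0.3,0,0,0,0,0,0],
  [0.3,0,0,0,0,0,0],
  [0.3,0,0,0,0,0,0],
  [0.3,0,0,0,0,0,0],
])

```text
time_s: 14.05
tcp_pos: [0.3544, -0.245, 0.0042]
tcp_rot: [0.737, 0.676, -0.001, 0.0]
wrist_force: [0.4, 0.3, 8.8]
grip_width: 0.0386
gripper_force: 19.2
```

Converted, 0.54 rad / 6.2832 = 0.0859.

Call:
step_arm([
  [1,0,0,0,0,0,0],
  [1,0,0,0,0,0,0],
  [1,0,0,0,0,0,0.0286],
  [1,0,0,0,0,0,0.0573],
  [1,0,0,0,0,0,0.0859],
])

```text
time_s: 14.68
tcp_pos: [0.3533, -0.2446, 0.0033]
tcp_rot: [0.892, 0.453, -0.002, -0.0]
wrist_force: [-0.2, 0.3, 0.2]
grip_width: 0.0854
gripper_force: 0.0
```

Converted, 0.9 rad / 6.2832 = 0.1432.

Call:
step_arm([
  [1,0,0,0,0,0,0.0286],
  [1,0,0,0,0,0,0.0573],
  [1,0,0,0,0,0,0.0859],
  [1,0,0,0,0,0,0.1146],
  [1,0,0,0,0,0,0.1432],
])

```text
time_s: 15.3
tcp_pos: [0.3533, -0.2446, 0.0033]
tcp_rot: [1.0, 0.02, -0.002, 0.0]
wrist_force: [-0.4, 0.5, 0.1]
grip_width: 0.0849
gripper_force: 0.0
```

Converted, 0.131 rad / 6.2832 = 0.0208.

Call:
step_arm([
  [1,0,0,0,0,0,0.0208],
  [0.3,0,0,0,0,0,0.0208],
  [0.3,0,0,0,0,0,0.0208],
  [0.3,0,0,0,0,0,0.0208],
  [0.3,0,0,0,0,0,0.0208],
], grip_force=50)

```text
time_s: 15.92
tcp_pos: [0.3534, -0.2446, 0.0037]
tcp_rot: [0.999, -0.042, -0.001, 0.0]
wrist_force: [-1.6, 2.6, 8.9]
grip_width: 0.0378
gripper_force: 49.0
```

Call:
step_arm([
  [0.3,0,0,0,0,0,0],
  [0.3,0,0,0,0,0,0],
  [0.3,0,0,0,0,0,0],
  [0.3,0,0,0,0,0,0],
  [0.3,0,0,0,0,0,0],
])

```text
time_s: 16.55
tcp_pos: [0.3534, -0.2446, 0.0037]
tcp_rot: [0.999, -0.042, -0.001, 0.0]
wrist_force: [-1.8, 0.0, 9.6]
grip_width: 0.0376
gripper_force: 49.0
```

Run:
```python
from h import *
f=grab('top')
P,m,c=blob(f,(351,174),.035,lambda g:(g[...,0]>g[...,2]+5)&(g.min(2)>70),20);r=rect(P);print('tile',*r,inmat(r[0]),c)
save(cv2.resize(f['img'][100:310,260:480],None,fx=3,fy=3,interpolation=0)[:600],'t4.png')
plan((.3575,-.2442,.12,-4.8),(.50,-.21,.12,-4.8),(.6070,-.1948,.07,-4.8),(.6070,-.1948,.0385,-4.8))
```

```text
tile [ 595.6 -179.8] [69.1 39.1] 39.7 [-12.2  14. ] [346.04 178.26]
at [ 0.3534 -0.2446  0.0037] yaw -4.81 tilt 0.17
(0.3575, -0.2442, 0.12, -4.8) -> [0.004, -0.001, -0.116] [0.001, 0.003, -0.0] len 0.116 deg 0.2
(0.5, -0.21, 0.12, -4.8) -> [0.139, -0.046, -0.0] [0.0, -0.0, -0.0] len 0.146 deg 0.0
(0.607, -0.1948, 0.07, -4.8) -> [0.105, -0.024, 0.05] [0.0, -0.0, -0.0] len 0.119 deg 0.0
(0.607, -0.1948, 0.0385, -4.8) -> [0.0, 0.0, 0.031] [0.0, -0.0, -0.0] len 0.031 deg 0.0
```

View pics/t4.png

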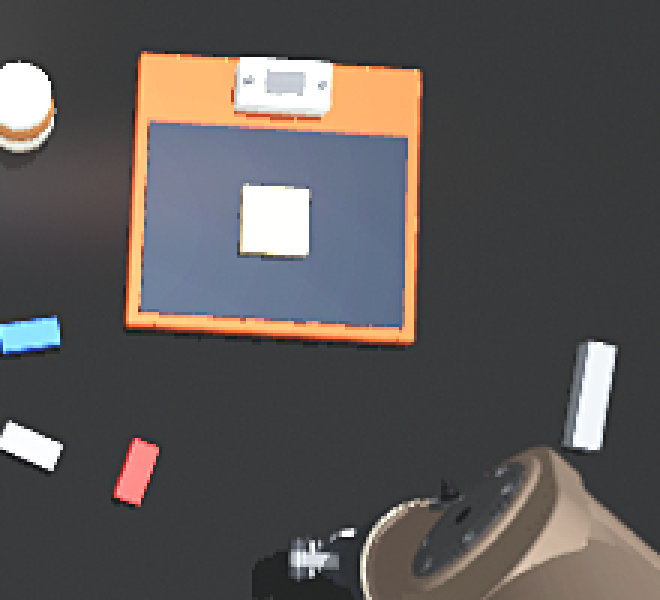

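The top crop shows the tile square in the mat at (275,220), with the disc between the fingers at (310,560). Next I measure the tile with a brightness mask.

Run:
```python
from h import *
f=load('top')
o,h=mat(f,(351,165));print('mat',*rect(h))
for t in (140,180,200,225):
    P,m,c=blob(f,(351,174),.035,lambda g:(g.min(2)>t),18);r=rect(P);print(t,'tile',*r,inmat(r[0]),m.sum())
```

```text
mat [ 606.5 -194.9] [204.6 154. ] 85.2
140 tile [ 606.8 -192.7] [52.  50.2] -5.0 [0.  2.1] 501
180 tile [ 607.3 -193. ] [52.6 47.7] -2.8 [0.5 1.9] 494
200 tile [ 606.6 -193.2] [51.  47.7] -2.5 [-0.1  1.6] 487
225 tile [ 606.6 -193. ] [50.8 47.7] -2.8 [-0.2  1.8] 483
```

Converted, -0.116 m / 0.3 = -0.3867, -0.05 m / 0.3 = -0.1667, 0.003 rad / 6.2832 = 0.0005.

Call:
step_arm([
  [0.3,0.0133,-0.0033,-0.1667,0.0002,0.0005,0],
  [0.3,0.0133,-0.0033,-0.3867,0.0002,0.0005,0],
  [0.3,0.0133,-0.0033,-0.3867,0.0002,0.0005,0],
  [0.3,0.0133,-0.0033,-0.3867,0.0002,0.0005,0],
  [0.3,0.0133,-0.0033,-0.3867,0.0002,0.0005,0],
])

```text
time_s: 17.23
tcp_pos: [0.3569, -0.2434, 0.1181]
tcp_rot: [0.999, -0.042, -0.001, -0.0]
wrist_force: [0.4, 0.6, -1.6]
grip_width: 0.0374
gripper_force: 51.0
```

Converted, 0.139 m / 0.3 = 0.4633, -0.046 m / 0.3 = -0.1533.

Call:
step_arm([
  [0.3,0.4633,-0.1533,0,0,0,0],
  [0.3,0.4633,-0.1533,0,0,0,0],
  [0.3,0.4633,-0.1533,0,0,0,0],
  [0.3,0.4633,-0.1533,0,0,0,0],
  [0.3,0.4633,-0.1533,0,0,0,0],
])

```text
time_s: 17.85
tcp_pos: [0.4984, -0.2102, 0.118]
tcp_rot: [0.999, -0.043, -0.002, 0.0]
wrist_force: [0.5, -0.3, -1.0]
grip_width: 0.0371
gripper_force: 51.0
```

Converted, 0.105 m / 0.3 = 0.35, 0.05 m / 0.3 = 0.1667.

Call:
step_arm([
  [0.3,0.1667,-0.04,0.0333,0,0,0],
  [0.3,0.35,-0.08,0.1667,0,0,0],
  [0.3,0.35,-0.08,0.1667,0,0,0],
  [0.3,0.35,-0.08,0.1667,0,0,0],
  [0.3,0.35,-0.08,0.1667,0,0,0],
])

```text
time_s: 18.48
tcp_pos: [0.6056, -0.1962, 0.0702]
tcp_rot: [0.999, -0.044, -0.0, 0.0]
wrist_force: [-0.7, -0.1, -0.5]
grip_width: 0.0376
gripper_force: 51.0
```

Call:
step_arm([
  [0.3,0,0,0,0,0,0],
  [0.3,0,0,0,0,0,0],
  [0.3,0,0,0,0,0,0],
  [0.3,0,0,0,0,0,0],
  [0.3,0,0,0,0,0,0],
])

```text
time_s: 19.1
tcp_pos: [0.6069, -0.1949, 0.0692]
tcp_rot: [0.999, -0.043, -0.0, 0.0]
wrist_force: [-0.4, 0.2, -0.9]
grip_width: 0.0375
gripper_force: 51.0
```

Run:
```python
from h import *
plan((.6071,-.1948,.0395,-4.8))
```

```text
at [ 0.6069 -0.1949  0.0692] yaw -4.88 tilt 0.02
(0.6071, -0.1948, 0.0395, -4.8) -> [0.0, -0.0, 0.03] [0.0, 0.0, -0.001] len 0.03 deg 0.1
```

Call:
step_arm([
  [0.3,0,0,0.0667,0,0,0],
  [0.3,0,0,0.1,0,0,0],
  [0.3,0,0,0.1,0,0,0],
  [0.3,0,0,0.1033,0,0,0],
  [0.3,0,0,0.1033,0,0,0],
])

```text
time_s: 19.73
tcp_pos: [0.6067, -0.1949, 0.0378]
tcp_rot: [0.999, -0.043, -0.0, 0.0]
wrist_force: [0.8, -0.4, -1.3]
grip_width: 0.0373
gripper_force: 57.7
```

Converted, 0.012 m / 0.3 = 0.04, 0.005 m / 0.3 = 0.0167.

Call:
step_arm([
  [0.9,0,0,0,0,0,0],
  [0.9,0,0,0,0,0,0],
  [0.9,0,0,0,0,0,0],
  [0.9,0,0,0.0167,0,0,0],
  [0.9,0,0,0.04,0,0,0],
], grip_force=20)

```text
time_s: 20.35
tcp_pos: [0.607, -0.1949, 0.0259]
tcp_rot: [0.999, -0.043, 0.0, 0.0]
wrist_force: [0.3, 0.7, -0.4]
grip_width: 0.0766
gripper_force: 0.0
```

Call:
step_arm([
  [0.3,0,0,0,0,0,0],
  [0.3,0,0,0,0,0,0],
  [0.3,0,0,0,0,0,0],
  [0.3,0,0,0,0,0,0],
  [0.3,0,0,0,0,0,0],
])

```text
time_s: 20.98
tcp_pos: [0.6068, -0.1949, 0.0262]
tcp_rot: [0.999, -0.043, -0.0, 0.0]
wrist_force: [0.0, -0.5, -2.0]
grip_width: 0.0492
gripper_force: 21.4
```

Now I slide the gripped tile 2 mm toward the mat centre, release, lift and look.

Converted, 0.002 m / 0.3 = 0.0067, 0.001 m / 0.3 = 0.0033.

Call:
step_arm([
  [0.3,0,0.0033,0,0,0,0],
  [0.3,0,0.0067,0,0,0,0],
  [0.3,0,0.0067,0,0,0,0],
  [0.3,0,0.0067,0,0,0,0],
  [0.3,0,0.0067,0,0,0,0],
])

```text
time_s: 21.6
tcp_pos: [0.6068, -0.1969, 0.0263]
tcp_rot: [0.999, -0.043, -0.0, 0.0]
wrist_force: [0.1, -0.9, -2.4]
grip_width: 0.0493
gripper_force: 21.4
```

Converted, -0.09 m / 0.3 = -0.3, -0.03 m / 0.3 = -0.1.

Call:
step_arm([
  [0.9,0,0,0,0,0,0],
  [0.9,0,0,0,0,0,0],
  [0.9,0,0,0,0,0,0],
  [0.9,0,0,-0.1,0,0,0],
  [0.9,0,0,-0.3,0,0,0],
])

```text
time_s: 22.22
tcp_pos: [0.605, -0.1962, 0.115]
tcp_rot: [0.999, -0.043, -0.003, -0.0]
wrist_force: [0.4, -0.2, -0.1]
grip_width: 0.0767
gripper_force: 0.0
```

Run:
```python
from h import *
plan((.50,-.33,.12,-9),(.4704,-.430,.06,-13.7),(.4704,-.430,.008,-13.7))
```

```text
at [ 0.605  -0.1962  0.115 ] yaw -4.88 tilt 0.3
(0.5, -0.33, 0.12, -9) -> [-0.093, 0.142, -0.005] [-0.0, 0.005, 0.072] len 0.17 deg 4.1
(0.4704, -0.43, 0.06, -13.7) -> [-0.014, 0.104, 0.06] [-0.0, 0.0, 0.082] len 0.121 deg 4.7
(0.4704, -0.43, 0.008, -13.7) -> [0.0, -0.0, 0.052] [-0.0, 0.0, -0.0] len 0.052 deg 0.0
```

Converted, 0.142 m / 0.3 = 0.4733, -0.095 m / 0.3 = -0.3167, 0.072 rad / 6.2832 = 0.0115.

Call:
step_arm([
  [1,-0.3167,0.4733,-0.0167,0,0,0.0115],
  [1,-0.3167,0.4733,-0.0167,0,0,0.0115],
  [1,-0.3167,0.4733,-0.0167,0,0,0.0115],
  [1,-0.3167,0.4733,-0.0167,0,0,0.0115],
  [1,-0.3167,0.4733,-0.0167,0,0,0.0115],
])

```text
time_s: 22.85
tcp_pos: [0.5004, -0.3298, 0.1213]
tcp_rot: [0.997, -0.079, 0.0, -0.0]
wrist_force: [0.7, 0.5, -0.4]
grip_width: 0.0853
gripper_force: 0.0
```

Converted, 0.104 m / 0.3 = 0.3467, 0.06 m / 0.3 = 0.2, 0.082 rad / 6.2832 = 0.0131.

Call:
step_arm([
  [1,-0.0467,0.3467,0.2,0,0,0.0131],
  [1,-0.0467,0.3467,0.2,0,0,0.0131],
  [1,-0.0467,0.3467,0.2,0,0,0.0131],
  [1,-0.0467,0.3467,0.2,0,0,0.0131],
  [1,-0.0467,0.3467,0.2,0,0,0.0131],
])

```text
time_s: 23.48
tcp_pos: [0.4718, -0.4289, 0.0618]
tcp_rot: [0.993, -0.118, 0.001, -0.0]
wrist_force: [-0.2, 0.7, 0.4]
grip_width: 0.0855
gripper_force: 0.0
```

Run:
```python
from h import *
f=grab('top');plan((.4704,-.4305,.006,-13.7))
for t in (180,200,225):
    P,m,c=blob(f,(351,174),.035,lambda g:(g.min(2)>t),18);r=rect(P);print(t,'tile',*r,inmat(r[0]),m.sum())
save(cv2.resize(f['img'][110:220,290:420],None,fx=5,fy=5,interpolation=0),'t5.png')
```

```text
at [ 0.4716 -0.4292  0.0619] yaw -13.54 tilt 0.07
(0.4704, -0.4305, 0.006, -13.7) -> [-0.001, 0.002, 0.056] [-0.0, -0.001, 0.003] len 0.056 deg 0.2
180 tile [ 607.3 -195.3] [52.5 47.7] -2.9 [ 0.7 -0.4] 451
200 tile [ 606.6 -195.4] [51.  47.7] -2.5 [ 0.1 -0.6] 447
225 tile [ 606.7 -195.3] [50.8 47.7] -2.9 [ 0.1 -0.5] 438
```

View pics/t5.png

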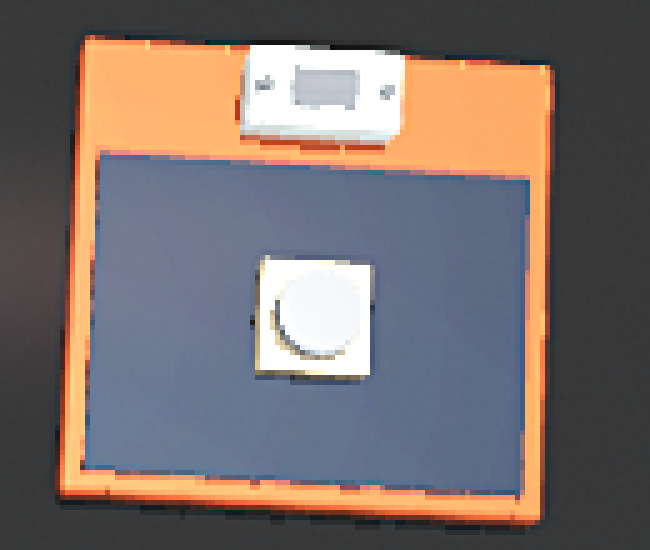

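The tile is centred at (314,317) in the crop. The disc is at (320,311), which is concentric once the parallax of its height is allowed for. I now grasp the long block.

Converted, 0.056 m / 0.3 = 0.1867, 0.04 m / 0.3 = 0.1333, 0.003 rad / 6.2832 = 0.0005.

Call:
step_arm([
  [1,-0.0033,0.0067,0.1333,0,0,0.0005],
  [1,-0.0033,0.0067,0.1867,0,0,0.0005],
  [1,-0.0033,0.0067,0.1867,0,0,0.0005],
  [0,-0.0033,0.0067,0.1867,0,0,0.0005],
  [0,-0.0033,0.0067,0.1867,0,0,0.0005],
], grip_force=60)

```text
time_s: 24.15
tcp_pos: [0.4691, -0.4331, 0.0065]
tcp_rot: [0.993, -0.121, 0.001, 0.001]
wrist_force: [0.4, -0.2, -0.1]
grip_width: 0.0516
gripper_force: 0.0
```

Call:
step_arm([
  [0,0,0,0,0,0,0],
  [0,0,0,0,0,0,0],
  [0,0,0,0,0,0,0],
  [0,0,0,0,0,0,0],
  [0,0,0,0,0,0,0],
])

```text
time_s: 24.78
tcp_pos: [0.4688, -0.4328, 0.0061]
tcp_rot: [0.993, -0.121, 0.0, 0.0]
wrist_force: [-0.5, 1.8, 5.3]
grip_width: 0.0182
gripper_force: 59.9
```

```bash
echo "Mr=np.array([.6068,-.1967])
def frr(x,y): return Mb@[x/1000,y/1000]+Mr" >> h.py
python3 - <<'E'
from h import *
a=frr(0,62.5)
plan((.4704,-.4305,.13,-13.7),(.50,-.25,.13,-9),(*a.round(4),.13,-4.8),(*a.round(4),.05,-4.8),(*a.round(4),.03,-4.8))
E
```

```text
at [ 0.4688 -0.4328  0.0061] yaw -13.88 tilt 0.06
(0.4704, -0.4305, 0.13, -13.7) -> [0.001, -0.003, -0.124] [0.001, -0.001, -0.003] len 0.124 deg 0.2
(0.5, -0.25, 0.13, -9) -> [-0.014, -0.182, 0.0] [-0.0, 0.0, -0.082] len 0.183 deg 4.7
(np.float64(0.612), np.float64(-0.1344), 0.13, -4.8) -> [0.093, -0.132, 0.0] [-0.0, 0.0, -0.074] len 0.161 deg 4.2
(np.float64(0.612), np.float64(-0.1344), 0.05, -4.8) -> [-0.0, 0.0, 0.08] [-0.0, 0.0, 0.0] len 0.08 deg 0.0
(np.float64(0.612), np.float64(-0.1344), 0.03, -4.8) -> [-0.0, 0.0, 0.02] [-0.0, 0.0, 0.0] len 0.02 deg 0.0
```

Converted, -0.124 m / 0.3 = -0.4133, -0.05 m / 0.3 = -0.1667, -0.003 rad / 6.2832 = -0.0005.

Call:
step_arm([
  [0,0,0,-0.1667,0,0,0],
  [0,0.0033,-0.01,-0.4133,0.0002,-0.0002,-0.0005],
  [0,0.0033,-0.01,-0.4133,0.0002,-0.0002,-0.0005],
  [0,0.0033,-0.01,-0.4133,0.0002,-0.0002,-0.0005],
  [0,0.0033,-0.01,-0.4133,0.0002,-0.0002,-0.0005],
])

```text
time_s: 25.4
tcp_pos: [0.4693, -0.4288, 0.1274]
tcp_rot: [0.993, -0.119, -0.002, -0.001]
wrist_force: [-0.8, 1.2, -2.0]
grip_width: 0.0181
gripper_force: 59.3
```

Converted, -0.182 m / 0.3 = -0.6067, -0.014 m / 0.3 = -0.0467, -0.082 rad / 6.2832 = -0.0131.

Call:
step_arm([
  [0,-0.0467,-0.6067,0,0,0,-0.0131],
  [0,-0.0467,-0.6067,0,0,0,-0.0131],
  [0,-0.0467,-0.6067,0,0,0,-0.0131],
  [0,-0.0467,-0.6067,0,0,0,-0.0131],
  [0,-0.0467,-0.6067,0,0,0,-0.0131],
])

```text
time_s: 26.02
tcp_pos: [0.499, -0.2497, 0.1283]
tcp_rot: [0.997, -0.078, -0.002, -0.0]
wrist_force: [-1.1, -1.5, -1.2]
grip_width: 0.0185
gripper_force: 59.5
```

Converted, -0.132 m / 0.3 = -0.44, 0.092 m / 0.3 = 0.3067, -0.074 rad / 6.2832 = -0.0118.

Call:
step_arm([
  [0,0.3067,-0.44,0,0,0,-0.0118],
  [0,0.3067,-0.44,0,0,0,-0.0118],
  [0,0.3067,-0.44,0,0,0,-0.0118],
  [0,0.3067,-0.44,0,0,0,-0.0118],
  [0,0.3067,-0.44,0,0,0,-0.0118],
])

```text
time_s: 26.65
tcp_pos: [0.6102, -0.1361, 0.1287]
tcp_rot: [0.999, -0.043, -0.001, 0.0]
wrist_force: [0.5, -1.1, -2.4]
grip_width: 0.0181
gripper_force: 59.5
```

Converted, 0.08 m / 0.3 = 0.2667, 0.04 m / 0.3 = 0.1333.

Call:
step_arm([
  [0,0,0,0,0,0,0],
  [0,0,0,0.1333,0,0,0],
  [0,0,0,0.2667,0,0,0],
  [0,0,0,0.2667,0,0,0],
  [0,0,0,0.2667,0,0,0],
])

```text
time_s: 27.28
tcp_pos: [0.6116, -0.1348, 0.0509]
tcp_rot: [0.999, -0.042, 0.0, -0.0]
wrist_force: [0.4, -0.1, -1.3]
grip_width: 0.0187
gripper_force: 59.4
```

Call:
step_arm([
  [0,0,0,0,0,0,0],
  [0,0,0,0,0,0,0],
  [0,0,0,0,0,0,0],
  [0,0,0,0,0,0,0],
  [0,0,0,0,0,0,0],
])

```text
time_s: 27.9
tcp_pos: [0.6111, -0.1336, 0.0495]
tcp_rot: [0.999, -0.042, -0.0, -0.0]
wrist_force: [0.2, 0.6, -2.0]
grip_width: 0.0186
gripper_force: 59.4
```

Run:
```python
from h import *
a=frr(-1.4,62.5)
plan((*a.round(4),.030,-4.8))
```

```text
at [ 0.6111 -0.1336  0.0495] yaw -4.77 tilt 0.07
(np.float64(0.6106), np.float64(-0.1343), 0.03, -4.8) -> [-0.0, 0.001, 0.019] [-0.001, 0.001, 0.001] len 0.019 deg 0.1
```

Converted, 0.0205 m / 0.3 = 0.0683, 0.019 m / 0.3 = 0.0633.

Call:
step_arm([
  [0,0,0.0033,0.0333,0,0,0],
  [0,0,0.0033,0.0633,0,0,0],
  [0,0,0.0033,0.0633,0,0,0],
  [0,0,0.0033,0.0683,0,0,0],
  [0,0,0.0033,0.0683,0,0,0],
])

```text
time_s: 28.52
tcp_pos: [0.6108, -0.1347, 0.0291]
tcp_rot: [0.999, -0.042, -0.001, -0.0]
wrist_force: [-1.5, 1.3, 3.4]
grip_width: 0.0186
gripper_force: 60.2
```

Converted, -0.08 m / 0.3 = -0.2667, -0.02 m / 0.3 = -0.0667.

Call:
step_arm([
  [0.36,0,0,0,0,0,0],
  [0.36,0,0,0,0,0,0],
  [0.36,0,0,0,0,0,0],
  [0.36,0,0,-0.0667,0,0,0],
  [0.36,0,0,-0.2667,0,0,0],
])

```text
time_s: 29.15
tcp_pos: [0.6093, -0.1342, 0.1083]
tcp_rot: [0.999, -0.042, -0.003, -0.001]
wrist_force: [0.9, 0.2, 0.2]
grip_width: 0.0305
gripper_force: 0.0
```

Converted, -0.16 m / 0.3 = -0.5333, -0.12 m / 0.3 = -0.4.

Call:
step_arm([
  [0.6,0,0,-0.0667,0,0,0],
  [1,-0.2,0,-0.0667,0,0,0],
  [1,-0.4,0,-0.0667,0,0,0],
  [1,-0.5333,0,-0.0667,0,0,0],
  [1,-0.5333,0,-0.0667,0,0,0],
])

```text
time_s: 29.78
tcp_pos: [0.449, -0.1213, 0.1303]
tcp_rot: [0.999, -0.042, -0.001, -0.001]
wrist_force: [0.8, 0.3, -0.0]
grip_width: 0.0855
gripper_force: 0.0
```

Run:
```python
from h import *
f=grab('top');plan((.4415,-.0055,.06,65.2),start=None)
for t in (150,180,215):
    P,m,c=blob(f,(325,168),.043,lambda g:(g.min(2)>t),22);r=rect(P);print(t,'long',*r,inmat(r[0]),m.sum())
save(cv2.resize(f['img'][110:270,240:420],None,fx=4,fy=3.75,interpolation=0),'t6.png')
```

```text
at [ 0.4515 -0.1215  0.1306] yaw -4.8 tilt 0.1
(0.4415, -0.0055, 0.06, 65.2) -> [-0.02, -0.115, 0.071] [-0.001, -0.002, -1.222] len 0.137 deg 70.0
150 long [ 611.8 -133.6] [81.4 19.8] -4.7 [ 0.1 61.4] 320
180 long [ 611.8 -133.5] [81.4 19.5] -4.7 [ 0.1 61.5] 314
215 long [ 611.8 -133.6] [80.3 19.2] -4.8 [ 0.1 61.4] 303
```

View pics/t6.png

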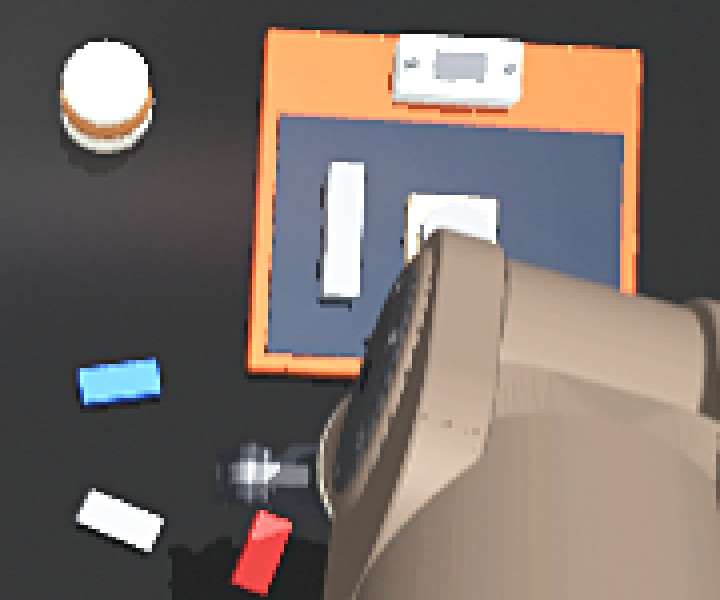

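The long block lies at (343,230) in the crop, parallel to the mat's edge, at own (0, 61.4) mm against a target of 62.5. The short block is next.

Converted, -0.116 m / 0.3 = -0.3867, -0.02 m / 0.3 = -0.0667, -0.88 rad / 6.2832 = -0.1401.

Call:
step_arm([
  [1,-0.0667,-0.3867,0,0,0,-0.0286],
  [1,-0.0667,-0.3867,0,0,0,-0.0573],
  [1,-0.0667,-0.3867,0,0,0,-0.0859],
  [1,-0.0667,-0.3867,0,0,0,-0.1146],
  [1,-0.0667,-0.3867,0,0,0,-0.1401],
])

```text
time_s: 30.45
tcp_pos: [0.4433, -0.0037, 0.13]
tcp_rot: [0.921, 0.391, 0.001, -0.0]
wrist_force: [0.2, -0.0, 0.3]
grip_width: 0.0853
gripper_force: 0.0
```

Converted, 0.07 m / 0.3 = 0.2333, 0.03 m / 0.3 = 0.1, -0.342 rad / 6.2832 = -0.0544.

Call:
step_arm([
  [1,0,0,0,0,0,-0.0271],
  [1,0,0,0.1,0,0,-0.0544],
  [1,0,0,0.2333,0,0,-0.0544],
  [1,0,0,0.2333,0,0,-0.0544],
  [1,0,0,0.2333,0,0,-0.0544],
])

```text
time_s: 31.08
tcp_pos: [0.4427, -0.004, 0.0603]
tcp_rot: [0.842, 0.539, 0.0, -0.0]
wrist_force: [0.4, -0.1, 0.0]
grip_width: 0.0855
gripper_force: 0.0
```

Call:
step_arm([
  [1,0,0,0,0,0,0],
  [1,0,0,0,0,0,0],
  [1,0,0,0,0,0,0],
  [1,0,0,0,0,0,0],
  [1,0,0,0,0,0,0],
])

```text
time_s: 31.7
tcp_pos: [0.4413, -0.0041, 0.0593]
tcp_rot: [0.842, 0.539, -0.0, -0.001]
wrist_force: [0.1, -0.0, 0.4]
grip_width: 0.0853
gripper_force: 0.0
```

Run:
```python
from h import *
plan((.4415,-.006,.006,65.2))
```

```text
at [ 0.4413 -0.0041  0.0593] yaw 65.24 tilt 0.07
(0.4415, -0.006, 0.006, 65.2) -> [-0.002, 0.001, 0.053] [-0.001, -0.0, 0.001] len 0.053 deg 0.1
```

Converted, 0.053 m / 0.3 = 0.1767, -0.002 m / 0.3 = -0.0067.

Call:
step_arm([
  [1,-0.0067,0.0033,0.1333,0,0,0],
  [1,-0.0067,0.0033,0.1767,0,0,0],
  [1,-0.0067,0.0033,0.1767,0,0,0],
  [0,-0.0067,0.0033,0.1767,0,0,0],
  [0,-0.0067,0.0033,0.1767,0,0,0],
])

```text
time_s: 32.33
tcp_pos: [0.442, -0.0062, 0.007]
tcp_rot: [0.842, 0.539, 0.001, -0.0]
wrist_force: [1.3, -0.6, -0.3]
grip_width: 0.0516
gripper_force: 0.0
```

Call:
step_arm([
  [0,0,0,0,0,0,0],
  [0,0,0,0,0,0,0],
  [0,0,0,0,0,0,0],
  [0,0,0,0,0,0,0],
  [0,0,0,0,0,0,0],
])

```text
time_s: 32.95
tcp_pos: [0.4416, -0.0062, 0.0068]
tcp_rot: [0.842, 0.539, 0.0, -0.0]
wrist_force: [-1.4, 0.8, 10.2]
grip_width: 0.0184
gripper_force: 58.8
```

Run:
```python
from h import *
a=frr(0,-62.5).round(4)
plan((.4415,-.006,.13,65.2),(.47,-.15,.13,30),(.54,-.24,.13,-4.8),(*a,.06,-4.8))
```

```text
at [ 0.4416 -0.0062  0.0068] yaw 65.24 tilt 0.06
(0.4415, -0.006, 0.13, 65.2) -> [0.0, -0.0, -0.123] [-0.001, -0.001, 0.001] len 0.123 deg 0.1
(0.47, -0.15, 0.13, 30) -> [-0.118, 0.086, -0.0] [0.0, 0.0, 0.614] len 0.146 deg 35.2
(0.54, -0.24, 0.13, -4.8) -> [0.015, 0.113, -0.0] [0.0, -0.0, 0.607] len 0.114 deg 34.8
(np.float64(0.6016), np.float64(-0.259), 0.06, -4.8) -> [0.063, 0.014, 0.07] [0.0, -0.0, 0.0] len 0.095 deg 0.0
```

Converted, -0.123 m / 0.3 = -0.41, -0.1 m / 0.3 = -0.3333.

Call:
step_arm([
  [0,0,0,-0.1667,0,0,0],
  [0,0,0,-0.3333,0,0,0],
  [0,0,0,-0.41,0,0,0],
  [0,0,0,-0.41,0,0,0],
  [0,0,0,-0.41,0,0,0],
])

```text
time_s: 33.58
tcp_pos: [0.4408, -0.0064, 0.1285]
tcp_rot: [0.842, 0.539, -0.001, -0.001]
wrist_force: [-0.5, -0.9, -2.1]
grip_width: 0.0183
gripper_force: 59.7
```

Converted, -0.118 m / 0.3 = -0.3933, 0.086 m / 0.3 = 0.2867, 0.614 rad / 6.2832 = 0.0977.

Call:
step_arm([
  [0,-0.3933,0.2867,0,0,0,0.0286],
  [0,-0.3933,0.2867,0,0,0,0.0573],
  [0,-0.3933,0.2867,0,0,0,0.0859],
  [0,-0.3933,0.2867,0,0,0,0.0977],
  [0,-0.3933,0.2867,0,0,0,0.0977],
])

```text
time_s: 34.2
tcp_pos: [0.4692, -0.1496, 0.1276]
tcp_rot: [0.966, 0.259, -0.002, -0.001]
wrist_force: [-0.9, 0.8, -2.4]
grip_width: 0.0184
gripper_force: 59.6
```

Converted, 0.113 m / 0.3 = 0.3767, 0.015 m / 0.3 = 0.05, 0.607 rad / 6.2832 = 0.0966.

Call:
step_arm([
  [0,0.05,0.3767,0,0,0,0.0286],
  [0,0.05,0.3767,0,0,0,0.0573],
  [0,0.05,0.3767,0,0,0,0.0859],
  [0,0.05,0.3767,0,0,0,0.0966],
  [0,0.05,0.3767,0,0,0,0.0966],
])

```text
time_s: 34.83
tcp_pos: [0.5394, -0.239, 0.1278]
tcp_rot: [0.999, -0.04, -0.001, -0.001]
wrist_force: [1.0, 0.2, -1.2]
grip_width: 0.0185
gripper_force: 59.6
```

Converted, 0.07 m / 0.3 = 0.2333, 0.063 m / 0.3 = 0.21.

Call:
step_arm([
  [0,0.1667,0.04,0,0,0,0],
  [0,0.21,0.0467,0.0667,0,0,0],
  [0,0.21,0.0467,0.2333,0,0,0],
  [0,0.21,0.0467,0.2333,0,0,0],
  [0,0.21,0.0467,0.2333,0,0,0],
])

```text
time_s: 35.45
tcp_pos: [0.6016, -0.2591, 0.06]
tcp_rot: [0.999, -0.041, -0.0, -0.0]
wrist_force: [-0.1, 0.7, 0.4]
grip_width: 0.0181
gripper_force: 59.6
```

Call:
step_arm([
  [0,0,0,0,0,0,0],
  [0,0,0,0,0,0,0],
  [0,0,0,0,0,0,0],
  [0,0,0,0,0,0,0],
  [0,0,0,0,0,0,0],
])

```text
time_s: 36.08
tcp_pos: [0.6013, -0.2589, 0.0589]
tcp_rot: [0.999, -0.041, -0.0, -0.0]
wrist_force: [-0.4, -0.1, -1.2]
grip_width: 0.0182
gripper_force: 59.6
```

Run:
```python
from h import *
a=frr(0,-62.5).round(4)
plan((*a,.0305,-4.8))
```

```text
at [ 0.6013 -0.2589  0.0589] yaw -4.71 tilt 0.07
(np.float64(0.6016), np.float64(-0.259), 0.0305, -4.8) -> [0.0, 0.0, 0.028] [-0.001, 0.001, 0.002] len 0.028 deg 0.1
```

Converted, 0.0295 m / 0.3 = 0.0983, 0.028 m / 0.3 = 0.0933, 0.002 rad / 6.2832 = 0.0003.

Call:
step_arm([
  [0,0,0,0.05,0,0,0.0003],
  [0,0,0,0.0933,0,0,0.0003],
  [0,0,0,0.0933,0,0,0.0003],
  [0,0,0,0.0983,0,0,0.0003],
  [0,0,0,0.0983,0,0,0.0003],
])

```text
time_s: 36.7
tcp_pos: [0.6008, -0.2588, 0.0293]
tcp_rot: [0.999, -0.042, -0.001, -0.001]
wrist_force: [-2.6, 1.5, 6.5]
grip_width: 0.0183
gripper_force: 62.2
```

Converted, -0.08 m / 0.3 = -0.2667, -0.02 m / 0.3 = -0.0667.

Call:
step_arm([
  [0.36,0,0,0,0,0,0],
  [0.36,0,0,0,0,0,0],
  [0.36,0,0,0,0,0,0],
  [0.36,0,0,-0.0667,0,0,0],
  [0.36,0,0,-0.2667,0,0,0],
])

```text
time_s: 37.33
tcp_pos: [0.5996, -0.258, 0.1086]
tcp_rot: [0.999, -0.042, -0.003, -0.001]
wrist_force: [1.2, 0.1, 0.8]
grip_width: 0.0304
gripper_force: 0.0
```

Converted, -0.2 m / 0.3 = -0.6667, -0.14 m / 0.3 = -0.4667.

Call:
step_arm([
  [0.6,0,0,-0.2,0,0,0],
  [1,-0.2,-0.1,-0.3,0,0,0],
  [1,-0.3333,-0.2667,-0.3,0,0,0],
  [1,-0.3333,-0.4667,-0.3,0,0,0],
  [1,-0.3333,-0.6667,-0.3,0,0,0],
])

```text
time_s: 37.95
tcp_pos: [0.518, -0.0536, 0.2016]
tcp_rot: [0.999, -0.043, 0.001, -0.001]
wrist_force: [1.6, 0.6, 0.1]
grip_width: 0.0852
gripper_force: 0.0
```

Run:
```python
from h import *
plan((.48,.18,.2,40),(.492,.411,.2,80),(.492,.411,.11,80))
```

```text
at [ 0.518  -0.0536  0.2016] yaw -4.93 tilt 0.13
(0.48, 0.18, 0.2, 40) -> [-0.058, -0.229, 0.002] [-0.001, -0.002, -0.784] len 0.236 deg 44.9
(0.492, 0.411, 0.2, 80) -> [0.158, -0.17, -0.0] [0.0, -0.0, -0.698] len 0.232 deg 40.0
(0.492, 0.411, 0.11, 80) -> [-0.0, 0.0, 0.09] [0.0, -0.0, -0.0] len 0.09 deg 0.0
```

Converted, -0.229 m / 0.3 = -0.7633, -0.058 m / 0.3 = -0.1933, -0.18 rad / 6.2832 = -0.0286.

Call:
step_arm([
  [1,-0.1933,-0.7633,0.0067,0,0,-0.0286],
  [1,-0.1933,-0.7633,0.0067,0,0,-0.0573],
  [1,-0.1933,-0.7633,0.0067,0,0,-0.0859],
  [1,-0.1933,-0.7633,0.0067,0,0,-0.1146],
  [1,-0.1933,-0.7633,0.0067,0,0,-0.1248],
], grip_force=30)

```text
time_s: 38.58
tcp_pos: [0.479, 0.183, 0.1992]
tcp_rot: [0.938, 0.348, 0.001, -0.001]
wrist_force: [0.9, -0.7, -0.3]
grip_width: 0.0857
gripper_force: 0.0
```

Converted, -0.17 m / 0.3 = -0.5667, 0.158 m / 0.3 = 0.5267, -0.698 rad / 6.2832 = -0.1111.

Call:
step_arm([
  [1,0.5267,-0.5667,0,0,0,-0.0286],
  [1,0.5267,-0.5667,0,0,0,-0.0573],
  [1,0.5267,-0.5667,0,0,0,-0.0859],
  [1,0.5267,-0.5667,0,0,0,-0.1111],
  [1,0.5267,-0.5667,0,0,0,-0.1111],
])

```text
time_s: 39.2
tcp_pos: [0.4901, 0.4142, 0.1989]
tcp_rot: [0.764, 0.646, 0.001, -0.001]
wrist_force: [0.0, -0.1, -0.4]
grip_width: 0.0851
gripper_force: 0.0
```

Call:
step_arm([
  [1,0,0,0,0,0,0],
  [1,0,0,0,0,0,0],
  [1,0,0,0,0,0,0],
  [1,0,0,0,0,0,0],
  [1,0,0,0,0,0,0],
])

```text
time_s: 39.83
tcp_pos: [0.4913, 0.4099, 0.1981]
tcp_rot: [0.766, 0.643, -0.0, -0.001]
wrist_force: [0.9, -0.2, 0.1]
grip_width: 0.0854
gripper_force: 0.0
```

Run:
```python
from h import *
plan((.492,.410,.1,80),(.492,.41,.023,80))
f=grab('top');X=pts(f)
for nm,sd,z in(('short',(377,178),.043),('long',(325,168),.043)):
  for t in (150,200):
    P,m,c=blob(f,sd,z,lambda g:(g.min(2)>t),22 if nm=='long' else 13);r=rect(P);print(t,nm,*r,inmat(r[0]),m.sum(),c)
for t in (180,225):
    P,m,c=blob(f,(351,174),.035,lambda g:(g.min(2)>t),15);r=rect(P);print(t,'tile',*r,inmat(r[0]),m.sum())
save(cv2.resize(f['img'][110:220,290:420],None,fx=5,fy=5,interpolation=0),'t7.png')
```

```text
at [0.4913 0.4099 0.1981] yaw 80.06 tilt 0.07
(0.492, 0.41, 0.1, 80) -> [0.0, 0.001, 0.098] [-0.001, -0.001, 0.001] len 0.098 deg 0.1
(0.492, 0.41, 0.023, 80) -> [0.0, -0.0, 0.077] [0.0, 0.0, 0.0] len 0.077 deg 0.0
150 short [ 600.2 -257.5] [43.9 18. ] -3.1 [ -1.1 -63. ] 177 [381.05084746 174.33898305]
200 short [ 600.3 -257.5] [43.6 18. ] -3.1 [ -1. -63.] 171 [380.99415205 174.01169591]
150 long [ 611.8 -133.6] [81.4 19.7] -4.6 [ 0.1 61.4] 319 [325.62382445 170.50470219]
200 long [ 611.8 -133.6] [80.3 19.3] -4.7 [ 0.1 61.4] 305 [325.62295082 170.58360656]
180 tile [ 607.3 -195.3] [52.5 47.7] -2.9 [ 0.7 -0.4] 449
225 tile [ 606.6 -195.3] [50.6 47.7] -2.9 [ 0.  -0.5] 432
```

View pics/t7.png

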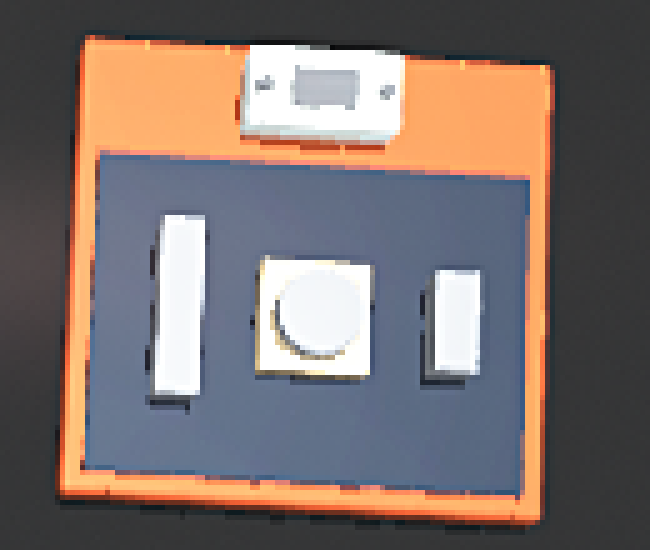

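The board crop shows the long block at (180,305), the tile with the disc at (318,313) and the short block at (457,322), all within about 1 mm. I now descend on the probe.

Converted, 0.175 m / 0.3 = 0.5833, 0.14 m / 0.3 = 0.4667.

Call:
step_arm([
  [1,0,0.0033,0.1667,0,0,0],
  [1,0,0.0033,0.3333,0,0,0],
  [1,0,0.0033,0.4667,0,0,0],
  [1,0,0.0033,0.5833,0,0,0],
  [1,0,0.0033,0.5833,0,0,0],
])

```text
time_s: 40.5
tcp_pos: [0.4905, 0.4086, 0.0205]
tcp_rot: [0.766, 0.643, -0.003, -0.0]
wrist_force: [-0.1, -0.6, 0.1]
grip_width: 0.0854
gripper_force: 0.0
```

Run:
```python
from h import *
plan((.492,.41,.023,80));print(env.sense()['wrist_force'])
f=grab('scene');save(cv2.resize(f['img'][120:220,340:440],None,fx=5,fy=5,interpolation=0),'s8.png')
```

```text
at [0.4905 0.4086 0.0205] yaw 80.09 tilt 0.33
(0.492, 0.41, 0.023, 80) -> [0.002, 0.001, -0.003] [-0.004, 0.004, 0.002] len 0.004 deg 0.3
[-0.11223545 -0.56200214  0.12353705]
```

View pics/s8.png

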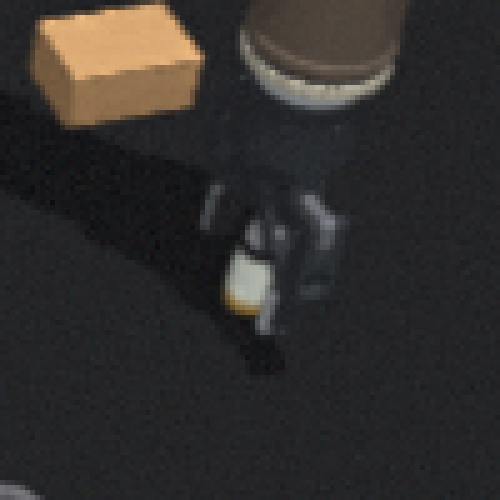

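The probe stands upright at (248,280) between the open fingers. Closing now.

Converted, 0.001 m / 0.3 = 0.0033.

Call:
step_arm([
  [0.6,0,0.0033,0,0,0,0],
  [0.6,0,0.0033,0,0,0,0],
  [0.5,0,0.0033,0,0,0,0],
  [0.45,0,0.0033,0,0,0,0],
  [0.42,0,0.0033,0,0,0,0],
], grip_force=30)

```text
time_s: 41.18
tcp_pos: [0.4931, 0.41, 0.0232]
tcp_rot: [0.766, 0.643, -0.0, -0.001]
wrist_force: [0.1, -1.4, 0.5]
grip_width: 0.0358
gripper_force: 0.0
```

Call:
step_arm([
  [0.38,0,0,0,0,0,0],
  [0.34,0,0,0,0,0,0],
  [0.2,0,0,0,0,0,0],
  [0.1,0,0,0,0,0,0],
  [0.1,0,0,0,0,0,0],
])

```text
time_s: 41.8
tcp_pos: [0.4931, 0.4099, 0.0231]
tcp_rot: [0.766, 0.643, -0.0, -0.001]
wrist_force: [0.0, -0.4, 2.1]
grip_width: 0.029
gripper_force: 29.5
```

Converted, -0.05 m / 0.3 = -0.1667, -0.02 m / 0.3 = -0.0667.

Call:
step_arm([
  [0.1,0,0,0,0,0,0],
  [0.1,0,0,0,0,0,0],
  [0.1,0,0,-0.0167,0,0,0],
  [0.1,0,0,-0.0667,0,0,0],
  [0.1,0,0,-0.1667,0,0,0],
], grip_force=50)

```text
time_s: 42.42
tcp_pos: [0.4925, 0.4093, 0.0731]
tcp_rot: [0.766, 0.643, -0.001, -0.001]
wrist_force: [0.8, 0.3, -1.1]
grip_width: 0.0288
gripper_force: 49.4
```

Run:
```python
from h import *
plan((.56,.26,.12,80),(.607,.172,.12,80),(.607,.172,.035,80))
f=grab('scene');save(cv2.resize(f['img'][120:220,340:440],None,fx=5,fy=5,interpolation=0),'s9.png')
```

```text
at [0.4925 0.4093 0.0731] yaw 80.09 tilt 0.15
(0.56, 0.26, 0.12, 80) -> [-0.135, 0.092, -0.047] [-0.002, 0.001, 0.002] len 0.17 deg 0.2
(0.607, 0.172, 0.12, 80) -> [-0.079, 0.062, 0.0] [-0.0, 0.0, -0.0] len 0.1 deg 0.0
(0.607, 0.172, 0.035, 80) -> [0.0, -0.0, 0.085] [-0.0, 0.0, -0.0] len 0.085 deg 0.0
```

View pics/s9.png

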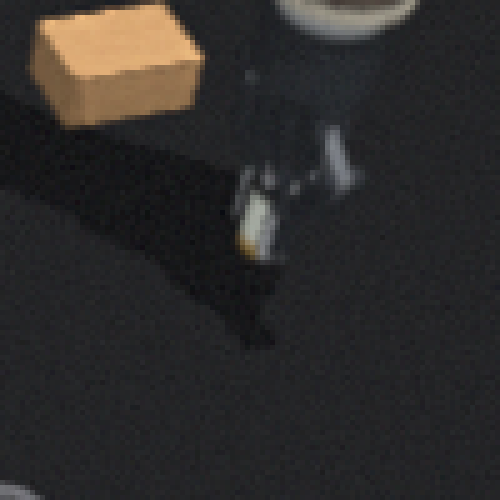

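The probe is held upright at (257,225) in the crop. Moving it over the rest.

Converted, -0.135 m / 0.3 = -0.45, -0.12 m / 0.3 = -0.4.

Call:
step_arm([
  [0.1,-0.1333,0.09,-0.1,0,0,0],
  [0.1,-0.2667,0.1833,-0.1567,0,0,0],
  [0.1,-0.4,0.2733,-0.1567,0,0,0],
  [0.1,-0.45,0.3067,-0.1567,0,0,0],
  [0.1,-0.45,0.3067,-0.1567,0,0,0],
])

```text
time_s: 43.1
tcp_pos: [0.5612, 0.2598, 0.1204]
tcp_rot: [0.766, 0.642, 0.0, -0.0]
wrist_force: [-0.8, 1.3, -2.2]
grip_width: 0.029
gripper_force: 49.6
```

Converted, -0.079 m / 0.3 = -0.2633, 0.062 m / 0.3 = 0.2067.

Call:
step_arm([
  [0.1,-0.1,0.0767,0,0,0,0],
  [0.1,-0.2,0.1533,0,0,0,0],
  [0.1,-0.2633,0.2067,0,0,0,0],
  [0.1,-0.2633,0.2067,0,0,0,0],
  [0.1,-0.2633,0.2067,0,0,0,0],
])

```text
time_s: 43.72
tcp_pos: [0.607, 0.1754, 0.1196]
tcp_rot: [0.765, 0.644, 0.0, -0.001]
wrist_force: [0.0, 0.5, -1.3]
grip_width: 0.0292
gripper_force: 49.6
```

Converted, 0.05 m / 0.3 = 0.1667, 0.02 m / 0.3 = 0.0667.

Call:
step_arm([
  [0.1,0,0,0,0,0,0],
  [0.1,0,0,0,0,0,0],
  [0.1,0,0,0.0667,0,0,0],
  [0.1,0,0,0.1667,0,0,0],
  [0.1,0,0,0.1667,0,0,0],
])

```text
time_s: 44.35
tcp_pos: [0.6061, 0.1724, 0.0678]
tcp_rot: [0.765, 0.644, -0.002, -0.001]
wrist_force: [-0.3, -0.1, -0.7]
grip_width: 0.0288
gripper_force: 49.6
```

Call:
step_arm([
  [0.1,0,0,0,0,0,0],
  [0.1,0,0,0,0,0,0],
  [0.1,0,0,0,0,0,0],
  [0.1,0,0,0,0,0,0],
  [0.1,0,0,0,0,0,0],
])

```text
time_s: 44.98
tcp_pos: [0.608, 0.1725, 0.0699]
tcp_rot: [0.766, 0.643, 0.0, -0.001]
wrist_force: [-0.6, -0.8, -1.4]
grip_width: 0.029
gripper_force: 49.6
```

Run:
```python
from h import *
plan((.607,.172,.029,80),(.607,.172,.027,80))
f=grab('scene');save(cv2.resize(f['img'][190:270,300:400],None,fx=6,fy=6,interpolation=0),'s10.png')
```

```text
at [0.608  0.1725 0.0699] yaw 80.08 tilt 0.07
(0.607, 0.172, 0.029, 80) -> [-0.001, -0.001, 0.041] [-0.001, -0.001, 0.001] len 0.041 deg 0.1
(0.607, 0.172, 0.027, 80) -> [0.0, 0.0, 0.002] [0.0, 0.0, 0.0] len 0.002 deg 0.0
```

View pics/s10.png

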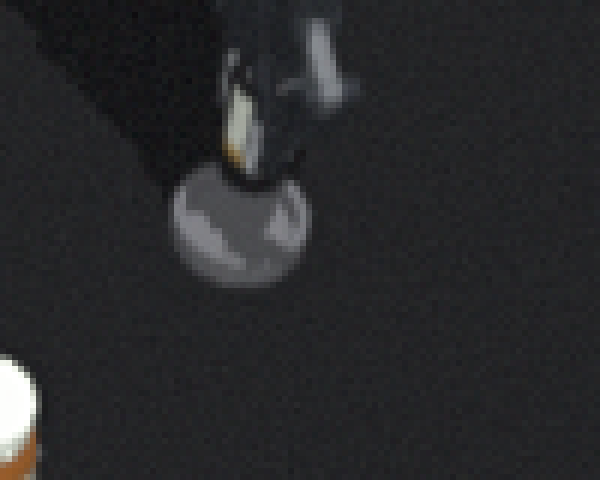

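The probe is upright over the cup: its foot is at (242,175) and the cup centre at (240,220). The gap is what its height above the cup should give. Lowering it.

Call:
step_arm([
  [0.1,-0.0033,-0.0033,0.0667,0,0,0],
  [0.1,-0.0033,-0.0033,0.12,0,0,0],
  [0.1,-0.0033,-0.0033,0.1367,0,0,0],
  [0.1,-0.0033,-0.0033,0.1367,0,0,0],
  [0.1,-0.0033,-0.0033,0.1367,0,0,0],
])

```text
time_s: 45.65
tcp_pos: [0.6072, 0.1719, 0.0292]
tcp_rot: [0.766, 0.643, 0.0, -0.0]
wrist_force: [0.6, 0.1, -0.6]
grip_width: 0.029
gripper_force: 50.0
```

Converted, 0.002 m / 0.3 = 0.0067, 0.001 m / 0.3 = 0.0033.

Call:
step_arm([
  [0.1,0,0,0.0033,0,0,0],
  [0.1,0,0,0.0067,0,0,0],
  [0.1,0,0,0.0067,0,0,0],
  [0.1,0,0,0.0067,0,0,0],
  [0.1,0,0,0.0067,0,0,0],
])

```text
time_s: 46.28
tcp_pos: [0.607, 0.1719, 0.0271]
tcp_rot: [0.766, 0.643, 0.0, -0.001]
wrist_force: [-1.5, -0.5, 6.0]
grip_width: 0.0289
gripper_force: 50.0
```

Contact with the cup floor shows as about 6 N. I open gently, lift straight up and look.

Call:
step_arm([
  [0.4,0,0,0,0,0,0],
  [0.5,0,0,0,0,0,0],
  [0.7,0,0,0,0,0,0],
  [0.9,0,0,0,0,0,0],
  [0.9,0,0,0,0,0,0],
])

```text
time_s: 46.9
tcp_pos: [0.6067, 0.1718, 0.0267]
tcp_rot: [0.766, 0.643, -0.0, -0.001]
wrist_force: [0.2, 0.4, -1.0]
grip_width: 0.0768
gripper_force: 0.0
```

Converted, -0.17 m / 0.3 = -0.5667, -0.15 m / 0.3 = -0.5.

Call:
step_arm([
  [0.9,0,0,-0.0667,0,0,0],
  [0.9,0,0,-0.1667,0,0,0],
  [0.9,0,0,-0.3333,0,0,0],
  [0.9,0,0,-0.5,0,0,0],
  [0.9,0,0,-0.5667,0,0,0],
])

```text
time_s: 47.52
tcp_pos: [0.6083, 0.1721, 0.2003]
tcp_rot: [0.766, 0.643, 0.002, 0.0]
wrist_force: [-0.3, 0.7, -0.6]
grip_width: 0.0771
gripper_force: 0.0
```

Converted, -0.18 m / 0.3 = -0.6, -0.15 m / 0.3 = -0.5.

Call:
step_arm([
  [0.9,0,-0.1667,0,0,0,0],
  [0.9,0,-0.3333,0,0,0,0],
  [0.9,0,-0.5,0,0,0,0],
  [0.9,0,-0.6,0,0,0,0],
  [0.9,0,-0.6,0,0,0,0],
])

```text
time_s: 48.15
tcp_pos: [0.4276, 0.2031, 0.1973]
tcp_rot: [0.765, 0.644, -0.0, -0.001]
wrist_force: [-0.1, 0.5, -0.1]
grip_width: 0.0768
gripper_force: 0.0
```

Run:
```python
from h import *
s=grab('scene');f=grab('top')
a=cv2.resize(s['img'][160:320,150:400],(800,512));save(a,'s11.png')
for nm,sd,z,r in(('short',(381,174),.043,13),('long',(325,168),.043,22),('tile',(351,174),.035,15)):
    P,m,c=blob(f,sd,z,lambda g:(g.min(2)>180),r);q=rect(P);print(nm,*q,inmat(q[0]))
for k in (75,85):pass
P,m,c=blob(f,(266,128),.07,bright(110),20);print('jar',*rect(P))
X=pts(f);k=(abs(X[...,0]-.607)<.03)&(abs(X[...,1]-.173)<.03)&(X[...,2]>.08);print('probe top',X[k].mean(0),X[k].max(0)[2],k.sum(),env.sense()['time_s'])
```

```text
short [ 601.4 -257.6] [46. 18.] -3.1 [  0.1 -63. ]
long [ 611.8 -133.6] [81.4 19.6] -4.7 [ 0.1 61.4]
tile [ 607.3 -195.3] [52.6 47.7] -2.9 [ 0.7 -0.4]
jar [ 6.959e+02 -2.000e-01] [52.4 46.3] -1.3
probe top [0.60633788 0.17378018 0.08782007] 0.0921710831542607 75 48.25
```

View pics/s11.png

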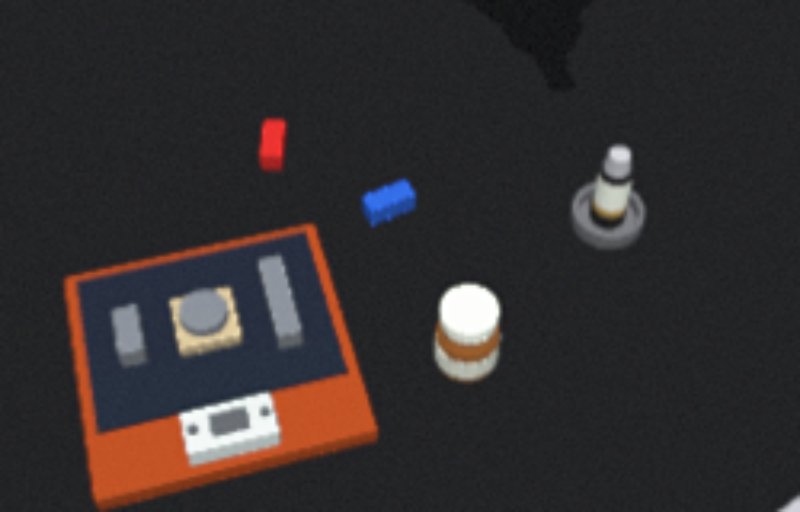

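The scene crop shows the probe upright in the rest at (610,200), the disc on the tile at (205,315) and the blocks at (128,335) and (280,300). The jar at (467,330) has not moved.

```bash
python3 -c "
from workcell import env
print(env.hand_in())"
```

```text
the job is handed in; nothing more can be done
None
```

I've handed the job in after about 48 s of robot time: in the last pictures the tile and both blocks are within about 1 mm of target, the disc looks centred on the tile, the probe stands upright in the rest, and the jar hasn't moved; no verdict came back.

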